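# Re-rack the sawn stone bars for polishing, in the same order

### The job

The four sawn stone bars stand on the saw board in the order in which the inlay design uses them, each in its box. Move them all to the dark polishing rack, one upright in each bay, in the same order along the row as their boxes (the leftmost stays leftmost). Set each down gently without dropping it, let none fall over, and leave the bowl and the rough stones where they are.

Things in the scene. Friction and masses are not known exactly. Their poses are not given: they have to be found in the camera images.
- bar_lapis: loose sawn stone bar, blue (lapis lazuli), standing upright, 30 x 30 mm in plan and 100 mm tall, about 0.25 kg. Origin at the centre of its underside, z up along the bar, x and y square to its side faces. At the start it stands in the box of its own stone, up to 4 mm off centre and turned up to about 14 degrees from the box
- bar_malachite: loose sawn stone bar, green (malachite), standing upright, 30 x 30 mm in plan and 100 mm tall, about 0.25 kg. Origin at the centre of its underside, z up along the bar, x and y square to its side faces. At the start it stands in the box of its own stone, up to 4 mm off centre and turned up to about 14 degrees from the box
- bar_jasper: loose sawn stone bar, red (jasper), standing upright, 30 x 30 mm in plan and 100 mm tall, about 0.25 kg. Origin at the centre of its underside, z up along the bar, x and y square to its side faces. At the start it stands in the box of its own stone, up to 4 mm off centre and turned up to about 14 degrees from the box
- bar_calcite: loose sawn stone bar, yellow (calcite), standing upright, 30 x 30 mm in plan and 100 mm tall, about 0.25 kg. Origin at the centre of its underside, z up along the bar, x and y square to its side faces. At the start it stands in the box of its own stone, up to 4 mm off centre and turned up to about 14 degrees from the box
- box_lapis: fixed light wooden box, open at the top, a blue (lapis lazuli) stone chip on the ledge at its front; one of four in a row on the saw board, in any order. 60 x 60 mm outside, 50 x 50 mm inside, walls 5 mm; origin at the centre of the underside of the box, inner floor 8 mm and rim 40 mm above it. x points away from the ledge, y along the row to the robot's left
- box_malachite: fixed light wooden box, open at the top, a green (malachite) stone chip on the ledge at its front; one of four in a row on the saw board, in any order. 60 x 60 mm outside, 50 x 50 mm inside, walls 5 mm; origin at the centre of the underside of the box, inner floor 8 mm and rim 40 mm above it. x points away from the ledge, y along the row to the robot's left
- box_jasper: fixed light wooden box, open at the top, a red (jasper) stone chip on the ledge at its front; one of four in a row on the saw board, in any order. 60 x 60 mm outside, 50 x 50 mm inside, walls 5 mm; origin at the centre of the underside of the box, inner floor 8 mm and rim 40 mm above it. x points away from the ledge, y along the row to the robot's left
- box_calcite: fixed light wooden box, open at the top, a yellow (calcite) stone chip on the ledge at its front; one of four in a row on the saw board, in any order. 60 x 60 mm outside, 50 x 50 mm inside, walls 5 mm; origin at the centre of the underside of the box, inner floor 8 mm and rim 40 mm above it. x points away from the ledge, y along the row to the robot's left
- saw_board: fixed plywood board 100 x 264 x 12 mm that carries the four boxes, with a low strip (up to 34 mm above the table) along its far edge. Origin at the centre of its underside, on the table. y runs along the row to the robot's left: the box centres stand at y = +96, +32, -32 and -96 mm, x = 0, their undersides at z = 12 mm
- polish_rack: fixed dark wooden rack, 70 x 250 x 51 mm, a row of four open-topped bays, empty at first. Origin: centre of its underside, on the table. y runs along the row to the robot's left: the bay centres lie at y = +90, +30, -30 and -90 mm, x = 0. Bays are 50 x 50 mm inside, walls 10 mm, floor 15 mm and rim 51 mm above the origin. It and the saw board are turned up to 17 degrees
- bowl: loose steel bowl, 110 mm across and 45 mm high, beyond the racks; origin at the centre of its underside
- rough_lapis: loose rough blue stone, about 100 x 85 x 85 mm, beyond the racks; origin at the centre of its underside
- rough_cream: loose rough cream-coloured stone, about 110 x 85 x 75 mm, beyond the racks; origin at the centre of its underside
Mind the look-alikes: they are no part of the job. Leave any grey or white look-alike of the bar_malachite alone.

How it is judged (in metres and radians):
At the end, for the whole second after the job is handed in: Each bar stands in the rack bay whose place in the row is that of its stone's box on the saw board: within 12 mm of the bay centre along and across the row, underside within 5 mm of the bay floor, within 0.1 rad of upright, slower than 0.02 m/s (((y of box_lapis in the frame of saw_board between 0.076 and 0.116 m and y of bar_lapis in the frame of polish_rack between 0.078 and 0.102 m) or (y of box_lapis in the frame of saw_board between 0.012 and 0.052 m and y of bar_lapis in the frame of polish_rack between 0.018 and 0.042 m) or (y of box_lapis in the frame of saw_board between -0.052 and -0.012 m and y of bar_lapis in the frame of polish_rack between -0.042 and -0.018 m) or (y of box_lapis in the frame of saw_board between -0.116 and -0.076 m and y of bar_lapis in the frame of polish_rack between -0.102 and -0.078 m)) and x of bar_lapis in the frame of polish_rack between -0.012 and 0.012 m and z of bar_lapis in the frame of polish_rack between 0.01 and 0.02 m and angle between each of bar_lapis, bar_malachite, bar_jasper, bar_calcite's own z axis and vertical below 0.1 rad and linear speed of each of bar_lapis, bar_malachite, bar_jasper, bar_calcite below 0.02 m/s and ((y of box_malachite in the frame of saw_board between 0.076 and 0.116 m and y of bar_malachite in the frame of polish_rack between 0.078 and 0.102 m) or (y of box_malachite in the frame of saw_board between 0.012 and 0.052 m and y of bar_malachite in the frame of polish_rack between 0.018 and 0.042 m) or (y of box_malachite in the frame of saw_board between -0.052 and -0.012 m and y of bar_malachite in the frame of polish_rack between -0.042 and -0.018 m) or (y of box_malachite in the frame of saw_board between -0.116 and -0.076 m and y of bar_malachite in the frame of polish_rack between -0.102 and -0.078 m)) and x of bar_malachite in the frame of polish_rack between -0.012 and 0.012 m and z of bar_malachite in the frame of polish_rack between 0.01 and 0.02 m and ((y of box_jasper in the frame of saw_board between 0.076 and 0.116 m and y of bar_jasper in the frame of polish_rack between 0.078 and 0.102 m) or (y of box_jasper in the frame of saw_board between 0.012 and 0.052 m and y of bar_jasper in the frame of polish_rack between 0.018 and 0.042 m) or (y of box_jasper in the frame of saw_board between -0.052 and -0.012 m and y of bar_jasper in the frame of polish_rack between -0.042 and -0.018 m) or (y of box_jasper in the frame of saw_board between -0.116 and -0.076 m and y of bar_jasper in the frame of polish_rack between -0.102 and -0.078 m)) and x of bar_jasper in the frame of polish_rack between -0.012 and 0.012 m and z of bar_jasper in the frame of polish_rack between 0.01 and 0.02 m and ((y of box_calcite in the frame of saw_board between 0.076 and 0.116 m and y of bar_calcite in the frame of polish_rack between 0.078 and 0.102 m) or (y of box_calcite in the frame of saw_board between 0.012 and 0.052 m and y of bar_calcite in the frame of polish_rack between 0.018 and 0.042 m) or (y of box_calcite in the frame of saw_board between -0.052 and -0.012 m and y of bar_calcite in the frame of polish_rack between -0.042 and -0.018 m) or (y of box_calcite in the frame of saw_board between -0.116 and -0.076 m and y of bar_calcite in the frame of polish_rack between -0.102 and -0.078 m)) and x of bar_calcite in the frame of polish_rack between -0.012 and 0.012 m and z of bar_calcite in the frame of polish_rack between 0.01 and 0.02 m); the robot touches nothing.
It fails at once if a stone bar has been dropped (it falls free at over 0.6 m/s, as after a drop of 20 mm) ((contact force between the fingers and bar_lapis below 0.05 N and linear speed of bar_lapis above 0.6 m/s) or (contact force between the fingers and bar_malachite below 0.05 N and linear speed of bar_malachite above 0.6 m/s) or (contact force between the fingers and bar_jasper below 0.05 N and linear speed of bar_jasper above 0.6 m/s) or (contact force between the fingers and bar_calcite below 0.05 N and linear speed of bar_calcite above 0.6 m/s)).
It fails at once if a stone bar has fallen over (leans more than 1 rad) (angle between any of bar_lapis, bar_malachite, bar_jasper, bar_calcite's own z axis and vertical above 1 rad).
It fails at once if the bowl or a rough stone has been moved more than 20 mm (distance of any of bowl, rough_lapis, rough_cream from where it was at the start of the episode above 0.02 m).
It also fails if it takes over 96 s, if anything falls off the work surface, if the arm or the gripper's body presses on something with over 40 N, if the wrist force passes 120 N, or if a joint passes its speed limit or range.

### The arm

A 7-joint arm with a two-finger parallel gripper is mounted at the origin on the work surface. World frame = base frame: x ahead of the robot, y to its left, z up, the work surface at z = 0. Lengths are in mm, angles in rad, forces in N, time in s.
With the tool pointing down it reaches from about 425 to 875 mm from the base axis. Payload 9.9 kg.
Tool frame: the origin (TCP) lies at the centre of the arm's flange, where the gripper is bolted on; the fingertips stand robot.tcp_to_tips ahead of it and the grasp point (between the pads) lies 155 mm ahead of it (robot.tcp_to_tips is the distance from the TCP to the fingertips, in mm); z points along the fingers, y is the direction in which the jaws open and shut (so a half turn about z gives the same grasp; the last joint's range is limited). The gripper opens to 85 mm and grips with 20 to 120 N. Pads are 22 mm wide; open, the fingers measure 114 mm over their backs; the gripper's body (76 mm by 85 mm) begins 54 mm behind the grasp point. The pads swing forward as they close: fully open they stand 13 mm farther back than shut.
Start: joints at [1.102, 0.576, 0.025, 1.437, -0.015, 1.129, -0.057], TCP at [253.383, -625.645, 404.689] pointing down, gripper open.
Joint ranges: [-2.76, 2.76], [-0.34, 2.15], [-1.52, 1.57], [0.19, 2.46], [-1.09, 4.23], [0.17, 1.99], [-2.82, 2.82]. Speed limits (rad/s): [2.22, 2.22, 3.01, 3.01, 3.14, 3.14, 3.14].

### API

Orientations are given as a 3x3 rotation matrix whose columns are the frame's x, y, z axes.
In Python, from rig import robot gives the robot as it stands.
- The arm moves only by the tool apply_moves, never from a script. Its arguments are lists of equal length, an entry for each row: "translation": the shift along the tool's x, y, z scaled (see below), a list of three; "roll": the turn about the tool's z scaled (see below); "gripper": the opening, from 0 (shut) to 1 (fully open). In form: {"translation": [[tx, ty, tz], ...], "roll": [roll, ...], "gripper": [gripper, ...]}. A call has exactly 5 rows; each row is the pose to reach, as a shift and turn from the pose measured when the call began, along the tool's axes at that moment, turning the shorter way round; what a row does not reach only later rows make up. The controller multiplies each number of a shift by 500 mm and each number of a turn by 360 degrees. A row lasts 1/12 s, in which the tool goes at most 41.7 mm and 7.16 degrees, less where a joint would pass 70% of its speed; a pose out of reach is approached as far as the arm can. A call with a number of a shift or a turn outside -1 to 1 is refused whole. A call with a gripper value outside its range is refused whole. The fingers move at their own pace and stop on an object; the grip force is fixed at half the most. Time passes only in rows, so rows that repeat a pose let the fingers close, or fill a call up. It gives the time, the measured TCP pose, the force and the opening at its end, in the units of the state.
- robot.sense(): the state, without advancing time (a new reading comes with each control period).
- robot.get_image(name): name is "side" or "top" or "wrist"; returns a dict with "color" (384x512x3 uint8, blue, green, red), "camera_matrix" (3x3 intrinsics, pixels), "eye" and "orientation" of the camera in the world. Camera axes: x right, y down, z forward; pixel columns grow to the right and rows downward; lengths in mm; the calibration is good to about 2 mm. A picture is of the moment at which its call begins. There is no depth.
- robot.sign_off(): hands the job in, once; it reports no verdict.
Trained networks look in the newest picture that a camera, given by its name, has taken for a name from the list of things; names that differ only in an ending like _2 or _b are one class to them, and where a whole thing is asked for, a point or a joint stands for the part that bears it (a point fixed in the world has none). Each returns a list of dicts, best first, with "confidence" (0 to 1); they miss things now and then, are a little off and sometimes report something else, mostly with a low value. They report only what shows in the picture. A call takes as long as a camera call. They do not tell look-alikes from the thing itself.
- robot.spot_in(camera, name): "box" ([left, top, right, bottom] in pixels, round what is visible of it).
- robot.masks_of(camera, name): "region" (384x512 bool, what is visible of it) and "box" ([left, top, right, bottom] in pixels, round what is visible of it).
The state is a dict: "clock": time; "joints": joint angles; "dq": joint speeds; "tau": joint torques, N m; "tcp_pos": TCP position; "ee_rot": TCP orientation; "wrist_force": force on the tool from outside, world axes, zero at the start; "ft_torque": the same for the moment, N m; "gripper_width": opening from 0.0 (shut) to 1.0 (fully open).
Only numpy, scipy, OpenCV 4.12 (cv2) and the standard library are available. Lean on these libraries where they do the work, as an engineer would, in place of code of your own. Each camera call takes 0.05 s, during which the arm holds its last target.

## Working session

There is one attempt and no reset: what is moved stays moved. The work goes in short steps, Python scripts to look and compute and a tool call to move; the robot and the scene stay as the last step left them, time stands still between calls to the robot, and variables do not carry over. Pictures are saved under pics/ and viewed, and the job is handed in when it is done.

Besides the shell and the picture viewer there is one more tool, called in YAML: its name, and indented under it one key for each argument. apply_moves: Moves the arm, as the interface text tells. Its arguments: {"type":"object","properties":{"translation":{"type":"array","items":{"type":"array","items":{"type":"number"}}},"roll":{"type":"array","items":{"type":"number"}},"gripper":{"type":"array","items":{"type":"number"}}},"required":["translation","roll","gripper"]}

```bash
ls; mkdir -p pics
python3 - <<'E'
from rig import robot
import cv2
s=robot.sense()
for k,v in s.items(): print(k,v)
print(robot.tcp_to_tips)
for n in ["top","side","wrist"]:
    im=robot.get_image(n); cv2.imwrite(f"pics/{n}0.png",im["color"])
    print(n,im["camera_matrix"].tolist(),im["eye"],im["orientation"])
E
```

```text
pics
clock 0.0
joints [ 1.10220306  0.57654031  0.02486169  1.43791193 -0.01499496  1.12900041
 -0.05648113]
dq [ 5.40543184e-05  4.58862177e-04  6.35162259e-04 -5.90316432e-04
  1.89660117e-04  2.40184989e-04  1.43531739e-03]
tau [-1.58872852e-03 -7.65734124e+01  2.24971555e+00 -2.85958940e+01
  1.52549415e-02  1.27265282e-02 -3.28127976e-05]
tcp_pos [ 253.32118149 -625.48332524  403.83592141]
ee_rot [[ 9.26860886e-01  3.75404285e-01 -7.22210302e-04]
 [ 3.75404965e-01 -9.26859659e-01  1.51146309e-03]
 [-1.01977873e-04 -1.67203735e-03 -9.99998597e-01]]
wrist_force [-0.49993849 -0.41918427  0.10831078]
ft_torque [0.01383073 0.02854751 0.04784772]
gripper_width 1.0025403759719156
173.4
top [[410.5581805146516, 0.0, 260.3030601007847], [0.0, 410.5581805146516, 198.2690935185245], [0.0, 0.0, 1.0]] [ 325.85545426  -33.38069568 1177.11745147] [[ 0.01730297 -0.98029007  0.19680445]
 [-0.99980241 -0.01888989 -0.00618896]
 [ 0.00978459 -0.19665847 -0.98042323]]
side [[424.53250682393735, 0.0, 259.391499088821], [0.0, 424.53250682393735, 192.53037332950703], [0.0, 0.0, 1.0]] [-23.14733796 487.27875236 977.84734447] [[-0.673273   -0.56008199  0.48271279]
 [-0.73938325  0.51350694 -0.43545726]
 [-0.0039846  -0.65009137 -0.7598456 ]]
wrist [[305.0937718862208, 0.0, 251.6851196526891], [0.0, 305.0937718862208, 196.32808646110493], [0.0, 0.0, 1.0]] [ 317.4129963  -598.84322086  373.24637365] [[ 0.37580208 -0.8914738  -0.25307562]
 [-0.9266994  -0.36181385 -0.10158227]
 [-0.00100833  0.27269985 -0.96209863]]
```

View pics/top0.png

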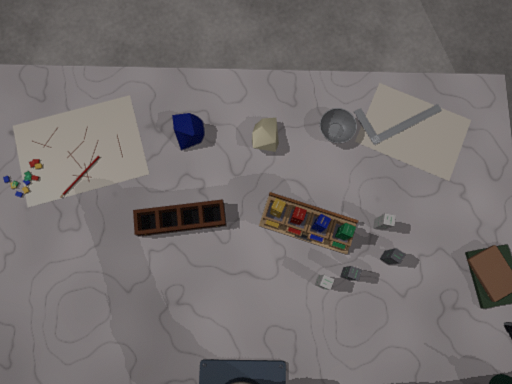

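View pics/side0.png

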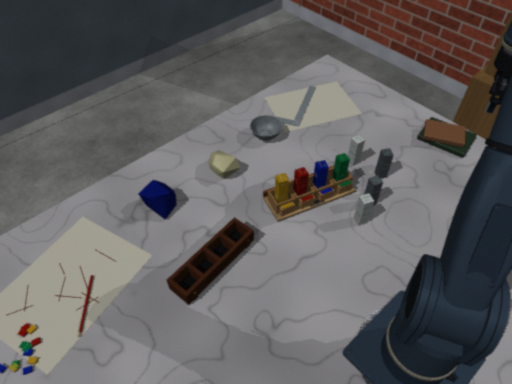

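View pics/wrist0.png

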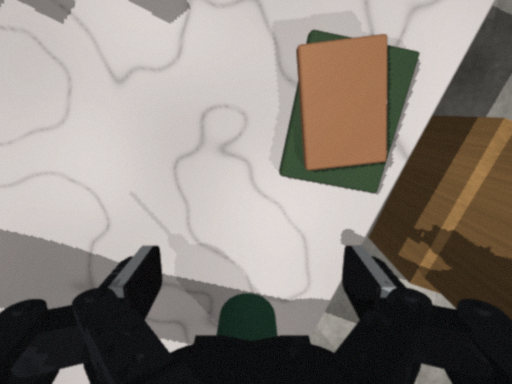

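The top picture shows the saw board at about (310,222), with yellow, red, blue and green bars from left to right. The dark rack is at about (180,217), and there are grey and white look-alikes to the right at (328–395, 220–283). Next I'll fit poses from the masks.

```bash
cat > h.py <<'E'
import numpy as np, cv2
from scipy.optimize import minimize
def proj(im,P):
    R=np.array(im["orientation"]);e=np.array(im["eye"])
    c=(np.atleast_2d(P)-e)@R
    q=c@np.array(im["camera_matrix"]).T
    return q[:,:2]/q[:,2:]
def ray(im,uv,z):
    R=np.array(im["orientation"]);e=np.array(im["eye"])
    uv=np.atleast_2d(uv).astype(float)
    d=np.c_[uv,np.ones(len(uv))]@np.linalg.inv(im["camera_matrix"]).T@R.T
    return e+d*((z-e[2])/d[:,2])[:,None]
def boxpts(x,y,a,L,W,z0,z1):
    c,s=np.cos(a),np.sin(a)
    return np.array([[x+c*p-s*q,y+s*p+c*q,z] for p in(-L/2,L/2) for q in(-W/2,W/2) for z in(z0,z1)])
def sil(im,pts,S=4):
    m=np.zeros((384*S,512*S),np.uint8)
    uv=proj(im,pts)
    h=cv2.convexHull(((uv+.5)*S*16).astype(np.int32))
    cv2.fillConvexPoly(m,h,255,shift=4)
    return cv2.resize(m,(512,384),interpolation=cv2.INTER_AREA)/255.
def fit(obs,p0,dims,step=(6,6,.1)):
    # obs: list of (im,region)
    def f(p):
        t=0
        for im,r in obs:
            s=sil(im,boxpts(p[0],p[1],p[2],*dims)); t+=np.abs(s-r).sum()/r.sum()
        return t
    best=None
    p0=np.array(p0,float)
    sx=np.vstack([p0]+[p0+np.eye(3)[i]*step[i] for i in range(3)])
    r=minimize(f,p0,method="Nelder-Mead",options=dict(initial_simplex=sx,xatol=.05,fatol=1e-4,maxiter=300))
    return r.x,r.fun
E
python3 - <<'E'
from rig import robot
from h import *
import pickle
ims={n:robot.get_image(n) for n in("top","side")}
M={}
for n in ims:
    for o in ["polish_rack","saw_board","bar_lapis","bar_malachite","bar_jasper","bar_calcite","box_lapis","box_malachite","box_jasper","box_calcite"]:
        r=robot.masks_of(n,o); M[n,o]=r
        print(n,o,[(round(d["confidence"],2),np.round(d["box"]).tolist(),int(d["region"].sum())) for d in r[:4]])
pickle.dump((ims,M),open("m0.pkl","wb"))
print(robot.sense()["clock"])
v=cv2.resize(ims["top"]["color"][170:260,120:370],None,fx=3.2,fy=3.2,interpolation=cv2.INTER_CUBIC);cv2.imwrite("pics/z0.png",v)
E
```

```text
top polish_rack [(0.82, [133.0, 199.0, 226.0, 238.0], 2486)]
top saw_board [(0.68, [261.0, 194.0, 359.0, 255.0], 760)]
top bar_lapis [(0.77, [313.0, 211.0, 333.0, 235.0], 224)]
top bar_malachite [(0.86, [378.0, 250.0, 405.0, 265.0], 293), (0.61, [372.0, 210.0, 393.0, 230.0], 294), (0.59, [315.0, 274.0, 336.0, 289.0], 206), (0.53, [338.0, 224.0, 358.0, 242.0], 243)]
top bar_jasper [(0.68, [293.0, 206.0, 308.0, 227.0], 180)]
top bar_calcite [(0.68, [269.0, 201.0, 287.0, 217.0], 196)]
top box_lapis [(0.69, [134.0, 199.0, 225.0, 237.0], 2468), (0.62, [309.0, 213.0, 334.0, 245.0], 356)]
top box_malachite [(0.86, [325.0, 220.0, 352.0, 249.0], 360)]
top box_jasper [(0.66, [285.0, 205.0, 312.0, 238.0], 343)]
top box_calcite [(0.79, [266.0, 197.0, 290.0, 229.0], 382)]
side polish_rack [(0.55, [167.0, 217.0, 254.0, 302.0], 3060)]
side saw_board [(0.63, [263.0, 188.0, 353.0, 220.0], 486)]
side bar_lapis [(0.9, [313.0, 161.0, 329.0, 189.0], 341), (0.6, [309.0, 176.0, 333.0, 200.0], 335)]
side bar_malachite [(0.83, [332.0, 153.0, 348.0, 184.0], 312), (0.82, [375.0, 149.0, 390.0, 176.0], 359), (0.81, [364.0, 175.0, 385.0, 205.0], 321), (0.75, [349.0, 136.0, 365.0, 164.0], 354)]
side bar_jasper [(0.56, [292.0, 166.0, 310.0, 194.0], 357)]
side bar_calcite [(0.6, [277.0, 172.0, 289.0, 202.0], 396)]
side box_lapis [(0.9, [311.0, 177.0, 332.0, 201.0], 317)]
side box_malachite [(0.7, [331.0, 169.0, 349.0, 193.0], 278), (0.69, [266.0, 187.0, 296.0, 212.0], 404)]
side box_jasper [(0.67, [288.0, 183.0, 314.0, 208.0], 315)]
side box_calcite [(0.55, [266.0, 190.0, 296.0, 216.0], 435)]
1.25
```

View pics/z0.png

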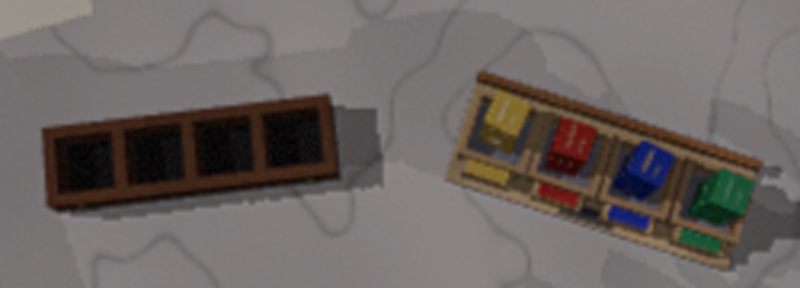

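Run:
```python
from h import *
import pickle
ims,M=pickle.load(open("m0.pkl","rb"))
r={n:M[n,"polish_rack"][0]["region"].astype(float) for n in ims}
c=ray(ims["top"],[(180,217)],51)[0]; print(c)
for sel in (["top"],["side"],["top","side"]):
    print(sel,fit([(ims[n],r[n]) for n in sel],[c[0],c[1],.1],(70,250,0,51)))
# boxes: outside box z 12..52
for o in ["calcite","jasper","lapis","malachite"]:
    uv=M["top","box_"+o]; uv=uv[1] if o=="lapis" else uv[0]
    b=uv["box"]; q=M["top","bar_"+o]; q=q[3] if o=="malachite" else q[0]
    mt=q["region"].astype(float); ms=M["side","bar_"+o][0]["region"].astype(float)
    c=ray(ims["top"],[((q["box"][0]+q["box"][2])/2,(q["box"][1]+q["box"][3])/2)],110)[0]
    print(o,c.round(),[np.round(v,2) for v in fit([(ims["top"],mt),(ims["side"],ms)],[c[0],c[1],-.2],(30,30,50,120))])
# board corners by saw_board mask extents
m=(M["top","saw_board"][0]["region"])
for o in ["calcite","jasper","lapis","malachite"]:
    for k in("box_","bar_"):
        q=M["top",k+o]; i=1 if k+o=="box_lapis" else 3 if k+o=="bar_malachite" else 0
        m=m|q[i]["region"]
ys,xs=np.nonzero(m); print(cv2.minAreaRect(np.c_[xs,ys].astype(np.float32)))
```

```text
[494.77295317 180.75958964  51.        ]
['top'] (array([4.96261239e+02, 1.85124371e+02, 1.37616482e-01]), np.float64(0.03118167621030713))
['side'] (array([4.98739774e+02, 1.82041225e+02, 1.61535494e-01]), np.float64(0.05631936434704601))
['top', 'side'] (array([4.96405881e+02, 1.84995150e+02, 1.42349790e-01]), np.float64(0.0953405321240701))
calcite [512. -88. 110.] [array([ 5.2066e+02, -8.5750e+01, -4.0000e-01]), np.float64(0.32)]
jasper [ 493. -147.  110.] [array([ 4.9902e+02, -1.4105e+02, -4.1000e-01]), np.float64(0.25)]
lapis [ 477. -206.  110.] [array([ 4.7986e+02, -2.0174e+02, -3.3000e-01]), np.float64(0.31)]
malachite [ 452. -271.  110.] [array([ 4.5811e+02, -2.6687e+02, -2.1000e-01]), np.float64(0.28)]
((308.2028503417969, 222.75091552734375), (92.58455657958984, 37.105411529541016), 17.354022979736328)
```

```bash
cat >> h.py <<'E'
def go(robot,x,y,z,heading_deg):
    """numbers for a move to TCP x,y,z, tool x heading (world, deg)"""
    s=robot.sense();R=np.array(s["ee_rot"]);p=np.array(s["tcp_pos"])
    t=R.T@(np.array([x,y,z])-p)/500
    h=np.degrees(np.arctan2(R[1,0],R[0,0]))
    d=(heading_deg-h+180)%360-180
    print("clock %.2f"%s["clock"],"pos",p.round(1),"head %.1f"%h,"F",np.round(s["wrist_force"],1),"g %.3f"%s["gripper_width"],"-> t",t.round(4),"roll %.4f"%(-d/360))
E
python3 - <<'E'
from rig import robot
from h import *
go(robot,480,-205,440,73)
E
```

```text
clock 1.25 pos [ 253.4 -625.7  404.7] head 22.0 F [ 0.2 -0.1  0.3] g 0.999 -> t [ 0.7359 -0.6097 -0.0706] roll -0.1415
```

apply_moves:
  translation:
    - [0.736,-0.61,-0.071]
    - [0.736,-0.61,-0.071]
    - [0.736,-0.61,-0.071]
    - [0.736,-0.61,-0.071]
    - [0.736,-0.61,-0.071]
  roll: [-0.0,-0.0,-0.02,-0.04,-0.06]
  gripper: [1,1,1,1,1]

```text
clock: 1.67
tcp_pos: [352.5, -440.8, 420.4]
ee_rot: [[0.721, 0.693, 0.0], [0.693, -0.721, -0.0], [-0.0, 0.0, -1.0]]
wrist_force: [0.1, -0.2, 0.2]
gripper_width: 1.004
```

Run:
```python
from rig import robot
from h import *
go(robot,480,-205,440,73)
```

```text
clock 1.67 pos [ 352.5 -440.8  420.4] head 43.9 F [ 0.1 -0.2  0.2] g 1.004 -> t [ 0.5108 -0.1632 -0.0393] roll -0.0809
```

apply_moves:
  translation:
    - [0.511,-0.163,-0.039]
    - [0.511,-0.163,-0.039]
    - [0.511,-0.163,-0.039]
    - [0.511,-0.163,-0.039]
    - [0.511,-0.163,-0.039]
  roll: [-0.02,-0.04,-0.06,-0.081,-0.081]
  gripper: [1,1,1,1,1]

```text
clock: 2.08
tcp_pos: [451.0, -258.0, 435.8]
ee_rot: [[0.284, 0.959, 0.001], [0.959, -0.284, -0.001], [-0.001, 0.001, -1.0]]
wrist_force: [0.7, -0.6, -0.1]
gripper_width: 0.996
```

Run:
```python
from rig import robot
from h import *
go(robot,480,-205,440,73)
```

```text
clock 2.08 pos [ 451.  -258.   435.8] head 73.5 F [ 0.7 -0.6 -0.1] g 0.996 -> t [ 0.1182  0.0255 -0.0084] roll 0.0013
```

apply_moves:
  translation:
    - [0.118,0.025,-0.008]
    - [0.118,0.025,-0.008]
    - [0.118,0.025,-0.008]
    - [0.118,0.025,-0.008]
    - [0.118,0.025,-0.008]
  roll: [0,0,0,0,0]
  gripper: [1,1,1,1,1]

```text
clock: 2.5
tcp_pos: [479.3, -205.9, 439.7]
ee_rot: [[0.285, 0.958, 0.0], [0.958, -0.285, -0.002], [-0.002, 0.001, -1.0]]
wrist_force: [-0.1, -1.2, -0.1]
gripper_width: 0.999
```

Run:
```python
from rig import robot
from h import *
import pickle
go(robot,480,-205,440,73)
im=robot.get_image("wrist");pickle.dump(im,open("w1.pkl","wb"))
cv2.imwrite("pics/w1.png",cv2.resize(im["color"],(800,600),interpolation=cv2.INTER_CUBIC))
```

```text
clock 2.50 pos [ 479.3 -205.9  439.7] head 73.4 F [-0.1 -1.2 -0.1] g 0.999 -> t [ 0.0021  0.0008 -0.0005] roll 0.0012
```

View pics/w1.png

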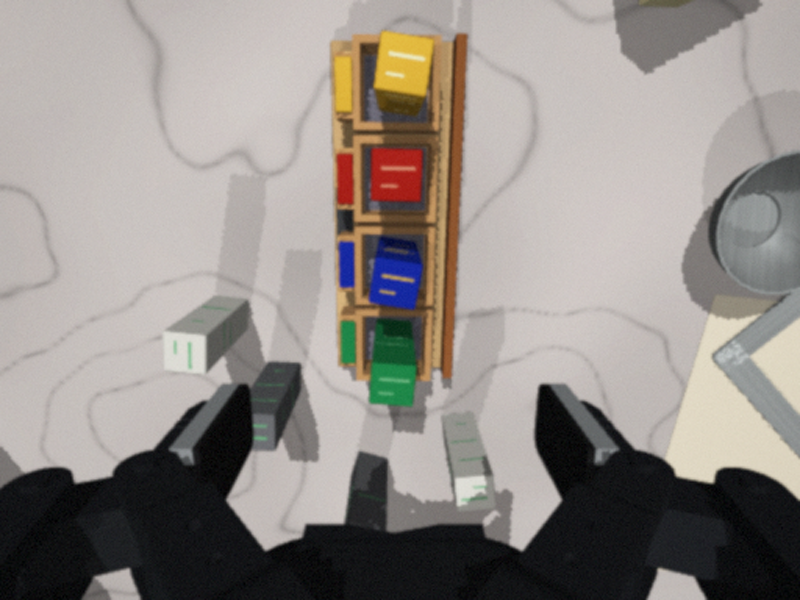

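The wrist view shows the row from left to right as yellow, red, blue and green. Their tops are at about (405,58), (397,175), (395,287) and (393,388) in the 800 px picture, each beside a chip of its own colour. The look-alikes stand clear at the lower edge.

```bash
cat >> h.py <<'E'
HUE={"calcite":(18,38),"jasper":(170,190),"lapis":(112,130),"malachite":(50,90)}
def tops(im,name,z,roi=None,dbg=None):
    """top face of a bar: bright part of the hue blob -> rect in world at height z"""
    hsv=cv2.cvtColor(im["color"],cv2.COLOR_BGR2HSV).astype(int)
    h,s,v=hsv[...,0],hsv[...,1],hsv[...,2]
    lo,hi=HUE[name]
    m=(((h>=lo)&(h<=hi))|((h+180>=lo)&(h+180<=hi)))&(s>110)&(v>40)
    if roi is not None:
        k=np.zeros_like(m);k[roi[1]:roi[3],roi[0]:roi[2]]=1;m&=k
    t,_=cv2.threshold(v[m].astype(np.uint8),0,255,cv2.THRESH_OTSU)
    mm=(m&(v>t)).astype(np.uint8)
    mm=cv2.morphologyEx(mm,cv2.MORPH_CLOSE,np.ones((5,5)))
    n,l,st,c=cv2.connectedComponentsWithStats(mm)
    i=1+np.argmax(st[1:,4]); mm=(l==i).astype(np.uint8)
    cs=max(cv2.findContours(mm,cv2.RETR_EXTERNAL,cv2.CHAIN_APPROX_NONE)[0],key=cv2.contourArea)
    w=ray(im,cs[:,0,:],z)[:,:2].astype(np.float32)
    cen,dim,a=cv2.minAreaRect(w)
    a=(a+45)%90-45
    if dbg is not None: cv2.drawContours(dbg,[cs],-1,(255,0,255),1)
    return np.array(cen),dim,a,t
E
python3 - <<'E'
from h import *
import pickle
im=pickle.load(open("w1.pkl","rb"));d=im["color"].copy()
roi={"calcite":(230,0,300,80),"jasper":(232,80,300,145),"lapis":(230,145,300,205),"malachite":(230,195,300,265)}
for n in HUE: print(n,[np.round(x,1) for x in tops(im,n,120,roi[n],d)])
cv2.imwrite("pics/w1d.png",cv2.resize(d[0:280,190:330],None,fx=2.1,fy=2.1))
# look-alike top centres at z=100
print(ray(im,[(302,312),(167,276),(120,225),(236,340)],100).round())
# board edges
E
```

```text
calcite [array([520.9, -86. ]), array([29.7, 30.6]), np.float64(-24.8), np.float64(156.0)]
jasper [array([ 500.4, -141.4]), array([28.2, 28.2]), np.float64(-17.3), np.float64(139.0)]
lapis [array([ 480.9, -203.4]), array([29.7, 29.3]), np.float64(-26.8), np.float64(119.0)]
malachite [array([ 459.9, -269. ]), array([29.5, 28.8]), np.float64(-21.3), np.float64(104.0)]
[[ 491. -377.  100.]
 [ 355. -287.  100.]
 [ 329. -214.  100.]
 [ 404. -393.  100.]]
```

View pics/w1d.png

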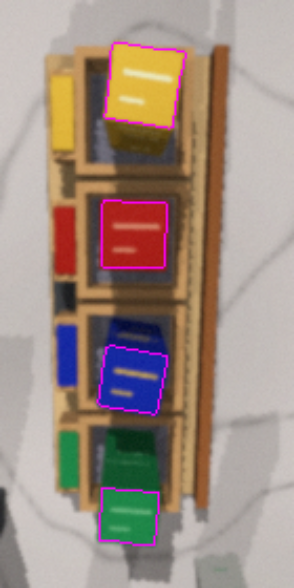

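Run:
```python
from rig import robot
from h import *
go(robot,500,155,440,98)
```

```text
clock 2.55 pos [ 479.1 -206.4  439.6] head 73.4 F [-0.5  0.2 -0.3] g 0.998 -> t [ 0.7044 -0.1669 -0.0019] roll -0.0685
```

apply_moves:
  translation:
    - [0.704,-0.167,-0.002]
    - [0.704,-0.167,-0.002]
    - [0.704,-0.167,-0.002]
    - [0.704,-0.167,-0.002]
    - [0.704,-0.167,-0.002]
  roll: [-0.01,-0.02,-0.03,-0.05,-0.068]
  gripper: [1,1,1,1,1]

```text
clock: 2.97
tcp_pos: [491.1, 3.1, 440.0]
ee_rot: [[-0.139, 0.99, 0.0], [0.99, 0.139, -0.002], [-0.002, 0.0, -1.0]]
wrist_force: [1.4, -0.4, 0.1]
gripper_width: 0.998
```

Run:
```python
from rig import robot
from h import *
go(robot,500,155,440,98)
```

```text
clock 2.97 pos [491.1   3.1 440. ] head 98.0 F [ 1.4 -0.4  0.1] g 0.998 -> t [ 0.2984  0.0599 -0.0007] roll -0.0001
```

apply_moves:
  translation:
    - [0.298,0.06,0]
    - [0.298,0.06,0]
    - [0.298,0.06,0]
    - [0.298,0.06,0]
    - [0.298,0.06,0]
  roll: [0,0,0,0,0]
  gripper: [1,1,1,1,1]

```text
clock: 3.38
tcp_pos: [499.8, 159.6, 439.8]
ee_rot: [[-0.144, 0.99, 0.001], [0.99, 0.144, 0.001], [0.001, 0.001, -1.0]]
wrist_force: [-0.9, 0.2, 0.4]
gripper_width: 0.998
```

Run:
```python
from rig import robot
from h import *
import pickle
go(robot,521,-86,440,65)
im=robot.get_image("wrist");pickle.dump(im,open("w2.pkl","wb"))
cv2.imwrite("pics/w2.png",cv2.resize(im["color"],(800,600),interpolation=cv2.INTER_CUBIC))
r=robot.masks_of("wrist","polish_rack")
for q in r: print(q["confidence"],q["box"],fit([(im,q["region"].astype(float))],[496.5,185,.14],(70,250,0,51)))
```

```text
clock 3.38 pos [499.8 159.6 439.8] head 98.3 F [-0.9  0.2  0.4] g 0.998 -> t [-0.4923 -0.0289 -0.0009] roll 0.0925
0.55 [215.2, 27.5, 283.5, 250.5] (array([4.95452548e+02, 1.86096085e+02, 1.40097690e-01]), np.float64(0.01652966409879622))
```

View pics/w2.png

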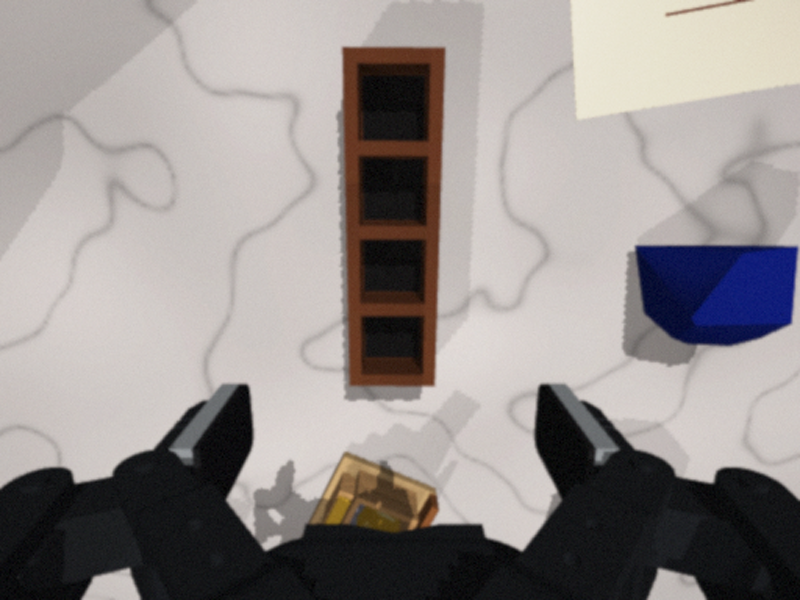

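The rack fit is (495.5, 186.1) with yaw 8.0°, which agrees with the top camera. The bays run vertically in the picture, with centres at about (393,102), (393,190), (393,270) and (392,345). Next is the calcite bar.

Run:
```python
from rig import robot
from h import *
go(robot,521,-86,330,65.2)
```

```text
clock 3.48 pos [500.3 154.3 439.3] head 98.0 F [ 0.2 -0.6 -0.4] g 1.003 -> t [-0.4811 -0.0257  0.22  ] roll 0.0911
```

apply_moves:
  translation:
    - [-0.481,-0.026,0.22]
    - [-0.481,-0.026,0.22]
    - [-0.481,-0.026,0.22]
    - [-0.481,-0.026,0.22]
    - [-0.481,-0.026,0.22]
  roll: [0.02,0.04,0.06,0.08,0.091]
  gripper: [0.8,0.8,0.8,0.8,0.8]

```text
clock: 3.9
tcp_pos: [515.6, -38.9, 353.0]
ee_rot: [[0.429, 0.903, -0.0], [0.903, -0.429, -0.005], [-0.004, 0.002, -1.0]]
wrist_force: [1.1, -0.8, -0.3]
gripper_width: 0.799
```

Run:
```python
from rig import robot
from h import *
go(robot,521,-86,330,65.2)
```

```text
clock 3.90 pos [515.6 -38.9 353. ] head 64.6 F [ 1.1 -0.8 -0.3] g 0.799 -> t [-0.0802  0.0501  0.0465] roll -0.0017
```

apply_moves:
  translation:
    - [-0.08,0.05,0.046]
    - [-0.08,0.05,0.046]
    - [-0.08,0.05,0.046]
    - [-0.08,0.05,0.046]
    - [-0.08,0.05,0.046]
  roll: [-0.002,-0.002,-0.002,-0.002,-0.002]
  gripper: [0.8,0.8,0.8,0.8,0.8]

```text
clock: 4.32
tcp_pos: [520.8, -86.1, 330.7]
ee_rot: [[0.418, 0.908, 0.0], [0.908, -0.418, -0.004], [-0.004, 0.002, -1.0]]
wrist_force: [-0.1, 0.7, 0.8]
gripper_width: 0.799
```

Run:
```python
from rig import robot
from h import *
import pickle
im=robot.get_image("wrist");d=im["color"].copy()
print([np.round(x,1) for x in tops(im,"calcite",120,None,d)])
cv2.imwrite("pics/w3.png",d)
go(robot,521,-86,240,65.2)
```

```text
[array([520.8, -85.5]), array([28.9, 29.2]), np.float64(-24.8), np.float64(174.0)]
clock 4.37 pos [520.9 -85.4 330.9] head 65.3 F [-0.5  0.6  0.1] g 0.800 -> t [-4.000e-04  1.000e-04  1.818e-01] roll 0.0004
```

View pics/w3.png

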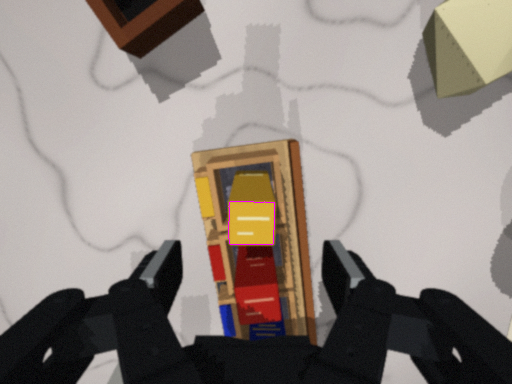

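The yellow top is centred between the fingers at (252,223), square to the picture. I'll descend.

apply_moves:
  translation:
    - [0,0,0.05]
    - [0,0,0.1]
    - [0,0,0.15]
    - [0,0,0.181]
    - [0,0,0.181]
  roll: [0,0,0,0,0]
  gripper: [0.8,0.8,0.8,0.8,0.8]

```text
clock: 4.78
tcp_pos: [520.3, -84.5, 238.3]
ee_rot: [[0.415, 0.91, -0.003], [0.91, -0.415, -0.003], [-0.004, -0.001, -1.0]]
wrist_force: [-0.3, -0.1, -0.3]
gripper_width: 0.799
```

apply_moves:
  translation:
    - [0,0,0]
    - [0,0,0]
    - [0,0,0]
    - [0,0,0]
    - [0,0,0]
  roll: [0,0,0,0,0]
  gripper: [0.1,0.1,0.1,0.1,0.1]

```text
clock: 5.2
tcp_pos: [520.7, -84.2, 239.7]
ee_rot: [[0.415, 0.91, -0.0], [0.91, -0.415, -0.003], [-0.003, 0.001, -1.0]]
wrist_force: [-0.9, 1.2, 8.2]
gripper_width: 0.343
```

apply_moves:
  translation:
    - [0,0,0]
    - [0,0,0]
    - [0,0,0]
    - [0,0,0]
    - [0,0,0]
  roll: [0,0,0,0,0]
  gripper: [0.1,0.1,0.1,0.1,0.1]

```text
clock: 5.62
tcp_pos: [520.7, -84.3, 239.8]
ee_rot: [[0.415, 0.91, -0.0], [0.91, -0.415, -0.003], [-0.003, 0.001, -1.0]]
wrist_force: [0.0, 0.1, 1.1]
gripper_width: 0.34
```

Run:
```python
from rig import robot
from h import *
go(robot,521,-86,340,65.2)
```

```text
clock 5.62 pos [520.7 -84.3 239.8] head 65.5 F [0.  0.1 1.1] g 0.340 -> t [-0.0035  0.0022 -0.2005] roll 0.0008
```

apply_moves:
  translation:
    - [0,0,-0.02]
    - [0,0,-0.06]
    - [0,0,-0.11]
    - [0,0,-0.15]
    - [0,0,-0.16]
  roll: [0,0,0,0,0]
  gripper: [0.1,0.1,0.1,0.1,0.1]

```text
clock: 6.03
tcp_pos: [521.4, -83.9, 323.2]
ee_rot: [[0.415, 0.91, 0.004], [0.91, -0.415, -0.004], [-0.002, 0.005, -1.0]]
wrist_force: [0.7, -0.3, -1.6]
gripper_width: 0.34
```

Run:
```python
from rig import robot
from h import *
go(robot,482.9,275.2,320,98)
```

```text
clock 6.03 pos [521.4 -83.9 323.2] head 65.5 F [ 0.7 -0.3 -1.6] g 0.340 -> t [ 0.6215 -0.3683  0.0033] roll -0.0904
```

apply_moves:
  translation:
    - [0.03,-0.018,0]
    - [0.08,-0.047,0]
    - [0.14,-0.083,0]
    - [0.2,-0.119,0]
    - [0.26,-0.154,0]
  roll: [-0.005,-0.015,-0.025,-0.035,-0.045]
  gripper: [0.1,0.1,0.1,0.1,0.1]

```text
clock: 6.45
tcp_pos: [504.5, 67.9, 322.1]
ee_rot: [[0.142, 0.99, 0.003], [0.99, -0.142, -0.004], [-0.003, 0.004, -1.0]]
wrist_force: [0.6, -0.3, -2.9]
gripper_width: 0.345
```

Run:
```python
from rig import robot
from h import *
go(robot,482.9,275.2,320,98)
```

```text
clock 6.45 pos [504.5  67.9 322.1] head 81.9 F [ 0.6 -0.3 -2.9] g 0.345 -> t [ 0.4043 -0.1014  0.0023] roll -0.0449
```

apply_moves:
  translation:
    - [0.07,-0.018,0]
    - [0.14,-0.035,0]
    - [0.21,-0.053,0]
    - [0.28,-0.07,0]
    - [0.34,-0.085,0]
  roll: [-0.01,-0.02,-0.03,-0.04,-0.045]
  gripper: [0.1,0.1,0.1,0.1,0.1]

```text
clock: 6.87
tcp_pos: [485.3, 245.0, 320.8]
ee_rot: [[-0.146, 0.989, 0.002], [0.989, 0.146, -0.003], [-0.004, 0.002, -1.0]]
wrist_force: [1.1, -0.0, -1.9]
gripper_width: 0.339
```

Run:
```python
from rig import robot
from h import *
go(robot,482.9,275.2,320,98)
```

```text
clock 6.87 pos [485.3 245.  320.8] head 98.4 F [ 1.1 -0.  -1.9] g 0.339 -> t [0.0605 0.0041 0.0014] roll 0.0010
```

apply_moves:
  translation:
    - [0.04,0.003,0]
    - [0.06,0.004,0]
    - [0.06,0.004,0]
    - [0.06,0.004,0]
    - [0.06,0.004,0]
  roll: [0.001,0.001,0.001,0.001,0.001]
  gripper: [0.1,0.1,0.1,0.1,0.1]

```text
clock: 7.28
tcp_pos: [483.1, 273.3, 320.2]
ee_rot: [[-0.138, 0.99, 0.002], [0.99, 0.138, -0.005], [-0.005, 0.001, -1.0]]
wrist_force: [-0.4, -0.7, -1.5]
gripper_width: 0.346
```

Run:
```python
from rig import robot
from h import *
im=robot.get_image("wrist");cv2.imwrite("pics/w4.png",im["color"])
im=robot.get_image("side");cv2.imwrite("pics/s4.png",cv2.resize(im["color"][130:330,100:350],(750,600)))
go(robot,482.9,275.2,240,98)
```

```text
clock 7.38 pos [483.3 273.3 320.5] head 97.9 F [ 1.3 -0.3 -2.5] g 0.346 -> t [ 0.0048 -0.0005  0.161 ] roll -0.0003
```

View pics/s4.png

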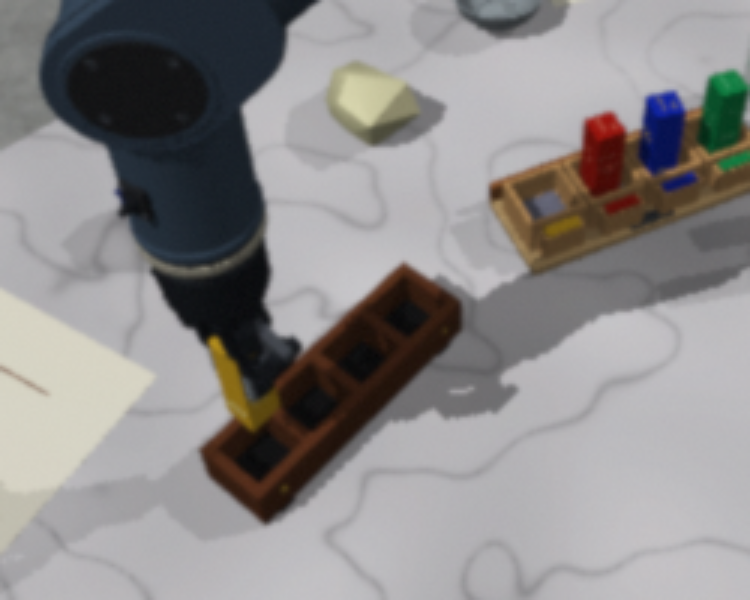

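View pics/w4.png

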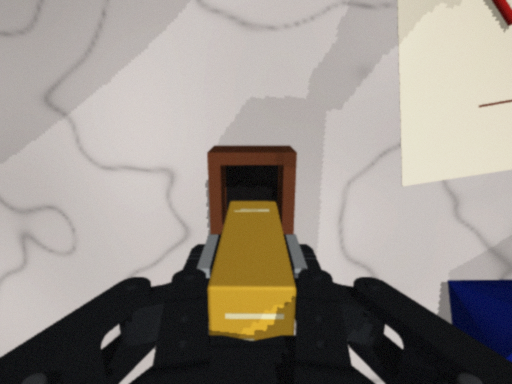

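The bar hangs upright in the gripper and its lower end, at (253,210), is above the end bay at (253,190). I'll lower it.

apply_moves:
  translation:
    - [0.005,0,0.03]
    - [0.005,0,0.07]
    - [0.005,0,0.11]
    - [0.005,0,0.145]
    - [0.005,0,0.16]
  roll: [0,0,0,0,0]
  gripper: [0.1,0.1,0.1,0.1,0.1]

```text
clock: 7.8
tcp_pos: [483.1, 273.6, 238.6]
ee_rot: [[-0.135, 0.991, 0.0], [0.991, 0.135, -0.007], [-0.007, -0.001, -1.0]]
wrist_force: [-0.2, -0.5, -3.0]
gripper_width: 0.346
```

Run:
```python
from rig import robot
from h import *
go(robot,482.9,275.2,235,98)
```

```text
clock 7.80 pos [483.1 273.6 238.6] head 97.8 F [-0.2 -0.5 -3. ] g 0.346 -> t [0.0032 0.     0.0071] roll -0.0006
```

apply_moves:
  translation:
    - [0,0,0.002]
    - [0,0,0.004]
    - [0,0,0.006]
    - [0,0,0.0075]
    - [0,0,0.0075]
  roll: [0,0,0,0,0]
  gripper: [0.1,0.1,0.1,0.1,0.1]

```text
clock: 8.22
tcp_pos: [483.3, 273.7, 235.5]
ee_rot: [[-0.135, 0.991, 0.001], [0.991, 0.135, -0.006], [-0.006, 0.0, -1.0]]
wrist_force: [-0.4, 0.2, -2.4]
gripper_width: 0.345
```

Run:
```python
from rig import robot
from h import *
go(robot,482.9,275.2,234,98)
```

```text
clock 8.22 pos [483.3 273.7 235.5] head 97.8 F [-0.4  0.2 -2.4] g 0.345 -> t [ 0.0032 -0.0004  0.003 ] roll -0.0006
```

apply_moves:
  translation:
    - [0,0,0.001]
    - [0,0,0.002]
    - [0,0,0.003]
    - [0,0,0.003]
    - [0,0,0.003]
  roll: [0,0,0,0,0]
  gripper: [0.1,0.1,0.1,0.1,0.1]

```text
clock: 8.63
tcp_pos: [483.4, 273.9, 234.7]
ee_rot: [[-0.135, 0.991, 0.002], [0.991, 0.135, -0.006], [-0.006, 0.001, -1.0]]
wrist_force: [-0.1, -2.2, 4.7]
gripper_width: 0.341
```

The bar touches the floor at TCP z = 234.7, where it was expected. I'll release it.

apply_moves:
  translation:
    - [0,0,0]
    - [0,0,0]
    - [0,0,0]
    - [0,0,0]
    - [0,0,0]
  roll: [0,0,0,0,0]
  gripper: [0.4,0.45,0.55,0.65,0.75]

```text
clock: 9.05
tcp_pos: [483.5, 273.9, 234.7]
ee_rot: [[-0.135, 0.991, 0.002], [0.991, 0.135, -0.006], [-0.006, 0.001, -1.0]]
wrist_force: [0.7, 0.5, -0.5]
gripper_width: 0.748
```

apply_moves:
  translation:
    - [0,0,-0.04]
    - [0,0,-0.1]
    - [0,0,-0.16]
    - [0,0,-0.2]
    - [0,0,-0.2]
  roll: [0,0,0,0,0]
  gripper: [0.8,0.8,0.8,0.8,0.8]

```text
clock: 9.47
tcp_pos: [483.9, 275.3, 338.8]
ee_rot: [[-0.135, 0.991, 0.007], [0.991, 0.135, -0.002], [-0.003, 0.007, -1.0]]
wrist_force: [0.4, 0.9, 0.9]
gripper_width: 0.799
```

Run:
```python
from rig import robot
from h import *
im=robot.get_image("wrist");d=im["color"].copy()
print([np.round(x,1) for x in tops(im,"calcite",115,None,d)])
cv2.imwrite("pics/w5.png",d)
go(robot,500.4,-141.4,330,72.7)
```

```text
[array([484.5, 272.1]), array([28.8, 28.7]), np.float64(7.6), np.float64(177.0)]
clock 9.52 pos [483.7 274.8 336.8] head 97.8 F [ 0.4 -0.9 -0.9] g 0.800 -> t [-0.8292 -0.0792  0.0167] roll 0.0696
```

View pics/w5.png

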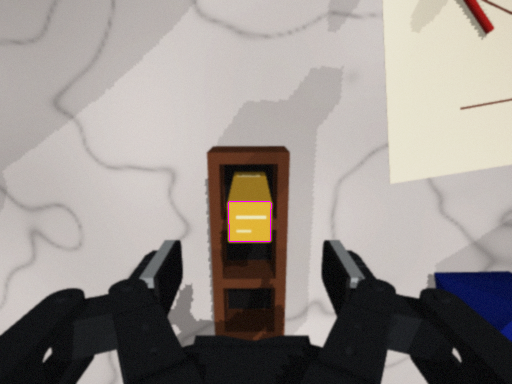

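The calcite bar stands in the leftmost bay, about 3 mm off centre. Jasper is next.

apply_moves:
  translation:
    - [-0.829,-0.079,0.0]
    - [-0.829,-0.079,0.0]
    - [-0.829,-0.079,0.0]
    - [-0.829,-0.079,0.0]
    - [-0.829,-0.079,0.0]
  roll: [0.015,0.03,0.045,0.06,0.07]
  gripper: [0.8,0.8,0.8,0.8,0.8]

```text
clock: 9.93
tcp_pos: [491.2, 64.3, 335.6]
ee_rot: [[0.304, 0.953, 0.004], [0.953, -0.304, -0.004], [-0.003, 0.005, -1.0]]
wrist_force: [0.4, 0.8, 0.0]
gripper_width: 0.798
```

Run:
```python
from rig import robot
from h import *
go(robot,500.4,-141.4,330,72.7)
```

```text
clock 9.93 pos [491.2  64.3 335.6] head 72.3 F [0.4 0.8 0. ] g 0.798 -> t [-0.3863  0.1426  0.013 ] roll -0.0012
```

apply_moves:
  translation:
    - [-0.386,0.143,0.013]
    - [-0.386,0.143,0.013]
    - [-0.386,0.143,0.013]
    - [-0.386,0.143,0.013]
    - [-0.386,0.143,0.013]
  roll: [-0.001,-0.001,-0.001,-0.001,-0.001]
  gripper: [0.8,0.8,0.8,0.8,0.8]

```text
clock: 10.35
tcp_pos: [499.9, -143.5, 328.9]
ee_rot: [[0.298, 0.954, 0.003], [0.954, -0.298, -0.004], [-0.003, 0.004, -1.0]]
wrist_force: [1.4, -0.1, -0.5]
gripper_width: 0.801
```

Run:
```python
from rig import robot
from h import *
im=robot.get_image("wrist");d=im["color"].copy()
print([np.round(x,1) for x in tops(im,"jasper",120,None,d)])
cv2.imwrite("pics/w6.png",d)
go(robot,500.4,-141.4,240,72.7)
```

```text
[array([ 499.8, -141.3]), array([28.5, 29.5]), np.float64(-17.5), np.float64(144.0)]
clock 10.40 pos [ 499.3 -152.7  328.4] head 72.1 F [ 0.6 -9.7 -0.4] g 0.800 -> t [ 0.0235 -0.0057  0.1766] roll -0.0017
```

View pics/w6.png

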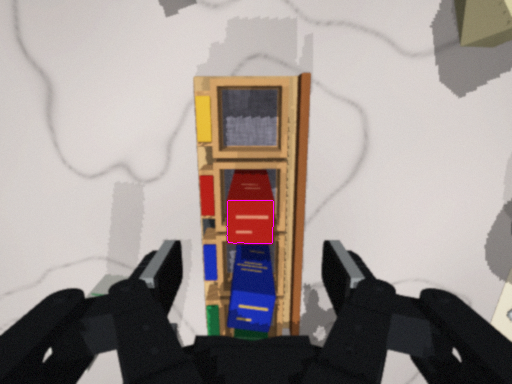

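The red top is at (251,221) and square to the picture. The arm overshot by about 11 mm, so I'll correct sideways first and then descend.

apply_moves:
  translation:
    - [0.0235,-0.006,0.0]
    - [0.0235,-0.006,0.0]
    - [0.0235,-0.006,0.0]
    - [0.0235,-0.006,0.0]
    - [0.0235,-0.006,0.0]
  roll: [-0.002,-0.002,-0.002,-0.002,-0.002]
  gripper: [0.8,0.8,0.8,0.8,0.8]

```text
clock: 10.82
tcp_pos: [500.2, -139.2, 328.3]
ee_rot: [[0.293, 0.956, 0.002], [0.956, -0.293, -0.009], [-0.008, 0.004, -1.0]]
wrist_force: [-0.1, 0.5, 0.4]
gripper_width: 0.797
```

Run:
```python
from rig import robot
from h import *
go(robot,500.2,-141.4,240,72.6)
```

```text
clock 10.82 pos [ 500.2 -139.2  328.3] head 72.9 F [-0.1  0.5  0.4] g 0.797 -> t [-0.0029  0.0005  0.1765] roll 0.0009
```

apply_moves:
  translation:
    - [-0.003,0,0.05]
    - [-0.003,0,0.1]
    - [-0.003,0,0.15]
    - [-0.003,0,0.176]
    - [-0.003,0,0.176]
  roll: [0,0,0,0,0]
  gripper: [0.8,0.8,0.8,0.8,0.8]

```text
clock: 11.23
tcp_pos: [499.2, -140.2, 237.8]
ee_rot: [[0.292, 0.957, -0.002], [0.957, -0.292, -0.007], [-0.008, -0.0, -1.0]]
wrist_force: [-0.1, 0.2, 0.4]
gripper_width: 0.802
```

apply_moves:
  translation:
    - [0,0,0]
    - [0,0,0]
    - [0,0,0]
    - [0,0,0]
    - [0,0,0]
  roll: [0,0,0,0,0]
  gripper: [0.1,0.1,0.1,0.1,0.1]

```text
clock: 11.65
tcp_pos: [499.7, -140.1, 239.0]
ee_rot: [[0.292, 0.957, -0.0], [0.957, -0.292, -0.008], [-0.007, 0.002, -1.0]]
wrist_force: [-1.0, 1.6, 7.3]
gripper_width: 0.343
```

apply_moves:
  translation:
    - [0,0,0]
    - [0,0,0]
    - [0,0,0]
    - [0,0,0]
    - [0,0,0]
  roll: [0,0,0,0,0]
  gripper: [0.1,0.1,0.1,0.1,0.1]

```text
clock: 12.07
tcp_pos: [499.6, -140.2, 239.0]
ee_rot: [[0.292, 0.957, -0.001], [0.956, -0.292, -0.008], [-0.008, 0.002, -1.0]]
wrist_force: [-0.7, 0.2, 0.3]
gripper_width: 0.341
```

apply_moves:
  translation:
    - [0,0,-0.02]
    - [0,0,-0.06]
    - [0,0,-0.11]
    - [0,0,-0.15]
    - [0,0,-0.16]
  roll: [0,0,0,0,0]
  gripper: [0.1,0.1,0.1,0.1,0.1]

```text
clock: 12.48
tcp_pos: [500.3, -139.6, 322.4]
ee_rot: [[0.292, 0.956, 0.004], [0.956, -0.292, -0.009], [-0.007, 0.006, -1.0]]
wrist_force: [0.7, -0.9, -2.3]
gripper_width: 0.343
```

Run:
```python
from rig import robot
from h import *
go(robot,491,217.5,320,98)
```

```text
clock 12.48 pos [ 500.3 -139.6  322.4] head 73.0 F [ 0.7 -0.9 -2.3] g 0.343 -> t [ 0.6776 -0.2261 -0.0015] roll -0.0693
```

apply_moves:
  translation:
    - [0.03,-0.01,0]
    - [0.08,-0.027,0]
    - [0.14,-0.047,0]
    - [0.2,-0.067,0]
    - [0.26,-0.087,0]
  roll: [-0.005,-0.01,-0.02,-0.03,-0.035]
  gripper: [0.1,0.1,0.1,0.1,0.1]

```text
clock: 12.9
tcp_pos: [496.0, -1.0, 320.6]
ee_rot: [[0.072, 0.997, 0.003], [0.997, -0.072, -0.009], [-0.008, 0.003, -1.0]]
wrist_force: [0.7, -0.2, -2.9]
gripper_width: 0.344
```

Run:
```python
from rig import robot
from h import *
go(robot,491,217.5,320,98)
```

```text
clock 12.90 pos [496.   -1.  320.6] head 85.8 F [ 0.7 -0.2 -2.9] g 0.344 -> t [ 0.4352 -0.0415 -0.0025] roll -0.0338
```

apply_moves:
  translation:
    - [0.075,-0.007,0]
    - [0.15,-0.014,0]
    - [0.22,-0.021,0]
    - [0.29,-0.028,0]
    - [0.35,-0.033,0]
  roll: [-0.01,-0.02,-0.03,-0.034,-0.034]
  gripper: [0.1,0.1,0.1,0.1,0.1]

```text
clock: 13.32
tcp_pos: [491.2, 177.4, 318.6]
ee_rot: [[-0.145, 0.989, 0.002], [0.989, 0.145, -0.008], [-0.008, 0.001, -1.0]]
wrist_force: [0.2, 0.3, -2.6]
gripper_width: 0.348
```

Run:
```python
from rig import robot
from h import *
go(robot,491,217.5,320,98)
```

```text
clock 13.32 pos [491.2 177.4 318.6] head 98.3 F [ 0.2  0.3 -2.6] g 0.348 -> t [ 0.0793  0.0112 -0.0035] roll 0.0009
```

apply_moves:
  translation:
    - [0.05,0.007,0]
    - [0.075,0.011,0]
    - [0.079,0.011,0]
    - [0.079,0.011,0]
    - [0.079,0.011,0]
  roll: [0.001,0.001,0.001,0.001,0.001]
  gripper: [0.1,0.1,0.1,0.1,0.1]

```text
clock: 13.73
tcp_pos: [490.8, 216.1, 317.7]
ee_rot: [[-0.138, 0.99, 0.001], [0.99, 0.138, -0.01], [-0.01, -0.001, -1.0]]
wrist_force: [-0.4, -0.3, -3.0]
gripper_width: 0.339
```

Run:
```python
from rig import robot
from h import *
im=robot.get_image("side");cv2.imwrite("pics/s7.png",cv2.resize(im["color"][130:330,100:350],(750,600)))
go(robot,491,217,239,98)
```

```text
clock 13.78 pos [491.  215.8 317.8] head 97.9 F [-0.1  0.1 -3.6] g 0.351 -> t [0.0039 0.0005 0.1576] roll -0.0004
```

View pics/s7.png

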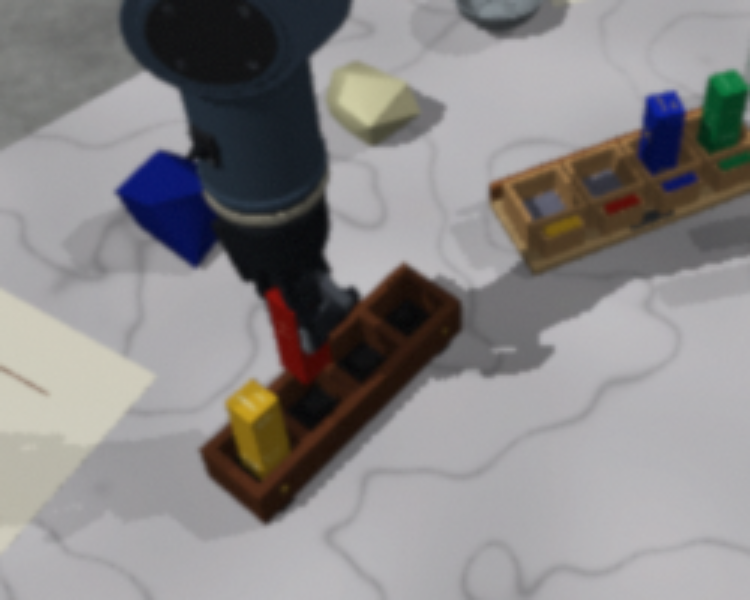

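The yellow bar stands upright in its bay, and the red bar is above the second one at (315,370). I'll lower it.

apply_moves:
  translation:
    - [0.004,0,0.03]
    - [0.004,0,0.07]
    - [0.004,0,0.11]
    - [0.004,0,0.145]
    - [0.004,0,0.157]
  roll: [0,0,0,0,0]
  gripper: [0.1,0.1,0.1,0.1,0.1]

```text
clock: 14.2
tcp_pos: [490.5, 214.9, 237.2]
ee_rot: [[-0.135, 0.991, -0.002], [0.991, 0.135, -0.012], [-0.011, -0.003, -1.0]]
wrist_force: [-0.0, -0.6, -3.1]
gripper_width: 0.346
```

Run:
```python
from rig import robot
from h import *
go(robot,491,217,234,98)
```

```text
clock 14.20 pos [490.5 214.9 237.2] head 97.7 F [-0.  -0.6 -3.1] g 0.346 -> t [0.004  0.0015 0.0064] roll -0.0007
```

apply_moves:
  translation:
    - [0.002,0,0.002]
    - [0.004,0,0.004]
    - [0.004,0,0.006]
    - [0.004,0,0.008]
    - [0.004,0,0.009]
  roll: [0,0,0,0,0]
  gripper: [0.1,0.1,0.1,0.1,0.1]

```text
clock: 14.62
tcp_pos: [490.6, 217.0, 234.0]
ee_rot: [[-0.135, 0.991, 0.0], [0.991, 0.135, -0.011], [-0.011, -0.001, -1.0]]
wrist_force: [-2.7, -1.8, 12.9]
gripper_width: 0.344
```

Contact was made at 234.0, so I'll release.

apply_moves:
  translation:
    - [0,0,0]
    - [0,0,0]
    - [0,0,0]
    - [0,0,0]
    - [0,0,0]
  roll: [0,0,0,0,0]
  gripper: [0.4,0.45,0.55,0.65,0.75]

```text
clock: 15.03
tcp_pos: [490.6, 217.0, 234.1]
ee_rot: [[-0.135, 0.991, 0.0], [0.991, 0.135, -0.011], [-0.011, -0.001, -1.0]]
wrist_force: [0.5, 0.4, -0.4]
gripper_width: 0.749
```

apply_moves:
  translation:
    - [0,0,-0.04]
    - [0,0,-0.1]
    - [0,0,-0.16]
    - [0,0,-0.2]
    - [0,0,-0.2]
  roll: [0,0,0,0,0]
  gripper: [0.8,0.8,0.8,0.8,0.8]

```text
clock: 15.45
tcp_pos: [491.3, 219.0, 338.1]
ee_rot: [[-0.134, 0.991, 0.006], [0.991, 0.135, -0.008], [-0.009, 0.005, -1.0]]
wrist_force: [-0.0, 0.8, -0.7]
gripper_width: 0.802
```

Run:
```python
from rig import robot
from h import *
im=robot.get_image("wrist");d=im["color"].copy()
for n in("calcite","jasper"):print(n,[np.round(x,1) for x in tops(im,n,115,None,d)])
cv2.imwrite("pics/w8.png",d)
go(robot,480.9,-203.4,335,63.2)
```

```text
calcite [array([484.4, 271.8]), array([29.2, 29.8]), np.float64(7.7), np.float64(166.0)]
jasper [array([490.9, 215.3]), array([29.1, 28.6]), np.float64(7.6), np.float64(139.0)]
clock 15.50 pos [491.  218.5 336.1] head 97.7 F [ 0.4 -0.3 -0.6] g 0.806 -> t [-0.8333 -0.1334  0.01  ] roll 0.0959
```

View pics/w8.png

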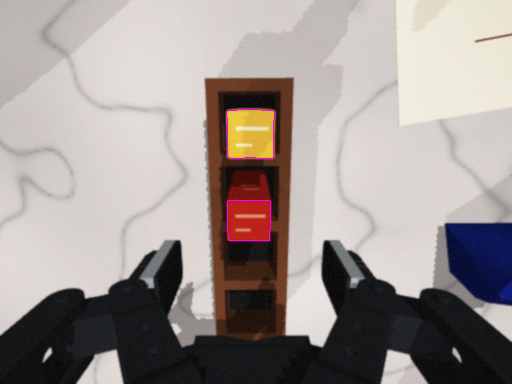

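The yellow bar at (250,134) and the red bar at (249,220) both stand in their bays, within 4 mm of centre. Lapis is next.

apply_moves:
  translation:
    - [-0.83,-0.133,0.0]
    - [-0.83,-0.133,0.0]
    - [-0.83,-0.133,0.0]
    - [-0.83,-0.133,0.0]
    - [-0.83,-0.133,0.0]
  roll: [0.019,0.038,0.057,0.076,0.096]
  gripper: [0.8,0.8,0.8,0.8,0.8]

```text
clock: 15.92
tcp_pos: [485.0, 7.9, 336.2]
ee_rot: [[0.456, 0.89, 0.003], [0.89, -0.456, -0.01], [-0.007, 0.007, -1.0]]
wrist_force: [0.6, -0.2, -0.1]
gripper_width: 0.799
```

Run:
```python
from rig import robot
from h import *
go(robot,480.9,-203.4,335,63.2)
```

```text
clock 15.92 pos [485.    7.9 336.2] head 62.9 F [ 0.6 -0.2 -0.1] g 0.799 -> t [-0.3798  0.1854  0.0064] roll -0.0009
```

apply_moves:
  translation:
    - [-0.075,0.036,0.0]
    - [-0.15,0.072,0.0]
    - [-0.22,0.107,0.0]
    - [-0.29,0.141,0.0]
    - [-0.35,0.171,0.0]
  roll: [-0.001,-0.001,-0.001,-0.001,-0.001]
  gripper: [0.8,0.8,0.8,0.8,0.8]

```text
clock: 16.33
tcp_pos: [480.3, -189.8, 337.0]
ee_rot: [[0.452, 0.892, 0.001], [0.892, -0.452, -0.01], [-0.008, 0.006, -1.0]]
wrist_force: [1.1, -0.4, 1.1]
gripper_width: 0.802
```

Run:
```python
from rig import robot
from h import *
go(robot,480.9,-203.4,330,63.2)
```

```text
clock 16.33 pos [ 480.3 -189.8  337. ] head 63.1 F [ 1.1 -0.4  1.1] g 0.802 -> t [-0.0237  0.0133  0.0143] roll -0.0002
```

apply_moves:
  translation:
    - [-0.023,0.013,0.014]
    - [-0.023,0.013,0.014]
    - [-0.023,0.013,0.014]
    - [-0.023,0.013,0.014]
    - [-0.023,0.013,0.014]
  roll: [0,0,0,0,0]
  gripper: [0.8,0.8,0.8,0.8,0.8]

```text
clock: 16.75
tcp_pos: [481.2, -201.3, 329.9]
ee_rot: [[0.45, 0.893, 0.001], [0.893, -0.449, -0.009], [-0.008, 0.005, -1.0]]
wrist_force: [0.2, 0.0, -0.2]
gripper_width: 0.798
```

Run:
```python
from rig import robot
from h import *
im=robot.get_image("wrist");d=im["color"].copy()
print([np.round(x,1) for x in tops(im,"lapis",120,(180,100,320,330),d)])
cv2.imwrite("pics/w9.png",d)
go(robot,480.9,-203.4,240,63.2)
```

```text
[array([ 481.1, -203.3]), array([28.3, 28.8]), np.float64(-26.8), np.float64(142.0)]
clock 16.80 pos [ 481.2 -201.4  330.1] head 63.3 F [-0.  -0.1 -0.1] g 0.802 -> t [-0.0024  0.0003  0.1802] roll 0.0003
```

View pics/w9.png

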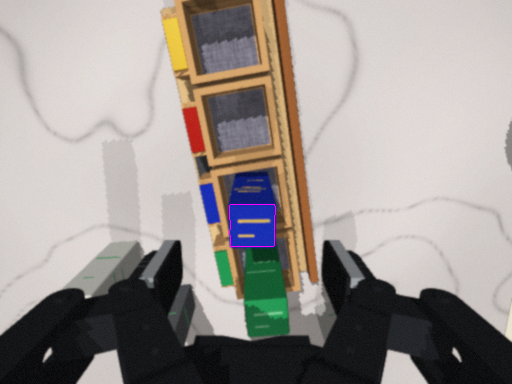

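The blue top is at (252,226), square and centred, and the look-alikes are clear of the fingers.

apply_moves:
  translation:
    - [-0.003,0,0.05]
    - [-0.003,0,0.1]
    - [-0.003,0,0.15]
    - [-0.003,0,0.18]
    - [-0.003,0,0.18]
  roll: [0,0,0,0,0]
  gripper: [0.8,0.8,0.8,0.8,0.8]

```text
clock: 17.22
tcp_pos: [480.0, -202.2, 237.6]
ee_rot: [[0.448, 0.894, -0.003], [0.894, -0.448, -0.008], [-0.008, 0.001, -1.0]]
wrist_force: [-0.3, 0.2, -0.3]
gripper_width: 0.8
```

apply_moves:
  translation:
    - [0,0,0]
    - [0,0,0]
    - [0,0,0]
    - [0,0,0]
    - [0,0,0]
  roll: [0,0,0,0,0]
  gripper: [0.1,0.1,0.1,0.1,0.1]

```text
clock: 17.63
tcp_pos: [480.5, -201.9, 238.8]
ee_rot: [[0.447, 0.894, -0.001], [0.894, -0.447, -0.008], [-0.008, 0.003, -1.0]]
wrist_force: [-0.2, 2.0, 6.8]
gripper_width: 0.345
```

apply_moves:
  translation:
    - [0,0,0]
    - [0,0,0]
    - [0,0,0]
    - [0,0,0]
    - [0,0,0]
  roll: [0,0,0,0,0]
  gripper: [0.1,0.1,0.1,0.1,0.1]

```text
clock: 18.05
tcp_pos: [480.4, -202.1, 238.9]
ee_rot: [[0.447, 0.894, -0.001], [0.894, -0.447, -0.008], [-0.008, 0.003, -1.0]]
wrist_force: [-0.7, 0.1, -0.3]
gripper_width: 0.344
```

apply_moves:
  translation:
    - [0,0,-0.02]
    - [0,0,-0.06]
    - [0,0,-0.11]
    - [0,0,-0.15]
    - [0,0,-0.16]
  roll: [0,0,0,0,0]
  gripper: [0.1,0.1,0.1,0.1,0.1]

```text
clock: 18.47
tcp_pos: [481.1, -201.5, 322.3]
ee_rot: [[0.448, 0.894, 0.003], [0.894, -0.448, -0.01], [-0.007, 0.007, -1.0]]
wrist_force: [0.5, -0.4, -3.2]
gripper_width: 0.344
```

Run:
```python
from rig import robot
from h import *
go(robot,499.5,157.5,320,98)
```

```text
clock 18.47 pos [ 481.1 -201.5  322.3] head 63.4 F [ 0.5 -0.4 -3.2] g 0.344 -> t [ 0.6585 -0.2885 -0.0022] roll -0.0961
```

apply_moves:
  translation:
    - [0.03,-0.013,0]
    - [0.08,-0.035,0]
    - [0.14,-0.061,0]
    - [0.2,-0.088,0]
    - [0.26,-0.114,0]
  roll: [-0.005,-0.015,-0.025,-0.035,-0.045]
  gripper: [0.1,0.1,0.1,0.1,0.1]

```text
clock: 18.88
tcp_pos: [487.8, -58.1, 320.5]
ee_rot: [[0.177, 0.984, 0.002], [0.984, -0.177, -0.009], [-0.009, 0.004, -1.0]]
wrist_force: [0.3, -1.2, -3.1]
gripper_width: 0.341
```

Run:
```python
from rig import robot
from h import *
go(robot,499.5,157.5,320,98)
```

```text
clock 18.88 pos [487.8 -58.1 320.5] head 79.8 F [ 0.3 -1.2 -3.1] g 0.341 -> t [ 0.4286 -0.0533 -0.003 ] roll -0.0506
```

apply_moves:
  translation:
    - [0.075,-0.009,0]
    - [0.15,-0.019,0]
    - [0.22,-0.027,0]
    - [0.29,-0.036,0]
    - [0.35,-0.044,0]
  roll: [-0.01,-0.02,-0.03,-0.04,-0.05]
  gripper: [0.1,0.1,0.1,0.1,0.1]

```text
clock: 19.3
tcp_pos: [496.4, 120.9, 318.4]
ee_rot: [[-0.141, 0.99, 0.002], [0.99, 0.141, -0.009], [-0.009, 0.0, -1.0]]
wrist_force: [0.5, -0.1, -2.3]
gripper_width: 0.344
```

Run:
```python
from rig import robot
from h import *
go(robot,499.5,157.5,318,98)
```

```text
clock 19.30 pos [496.4 120.9 318.4] head 98.1 F [ 0.5 -0.1 -2.3] g 0.344 -> t [0.0716 0.0165 0.0001] roll 0.0003
```

apply_moves:
  translation:
    - [0.045,0.01,0]
    - [0.07,0.016,0]
    - [0.072,0.0165,0]
    - [0.072,0.0165,0]
    - [0.072,0.0165,0]
  roll: [0,0,0,0,0]
  gripper: [0.1,0.1,0.1,0.1,0.1]

```text
clock: 19.72
tcp_pos: [499.3, 156.4, 317.6]
ee_rot: [[-0.14, 0.99, 0.001], [0.99, 0.14, -0.01], [-0.01, -0.001, -1.0]]
wrist_force: [-0.0, -1.5, -1.9]
gripper_width: 0.349
```

Run:
```python
from rig import robot
from h import *
im=robot.get_image("side");cv2.imwrite("pics/s10.png",cv2.resize(im["color"][130:330,100:350],(750,600)))
go(robot,499.5,157.5,238.5,98)
```

```text
clock 19.77 pos [499.5 156.1 317.7] head 98.0 F [ 0.5  0.2 -2.7] g 0.345 -> t [0.0044 0.0006 0.1584] roll -0.0000
```

View pics/s10.png

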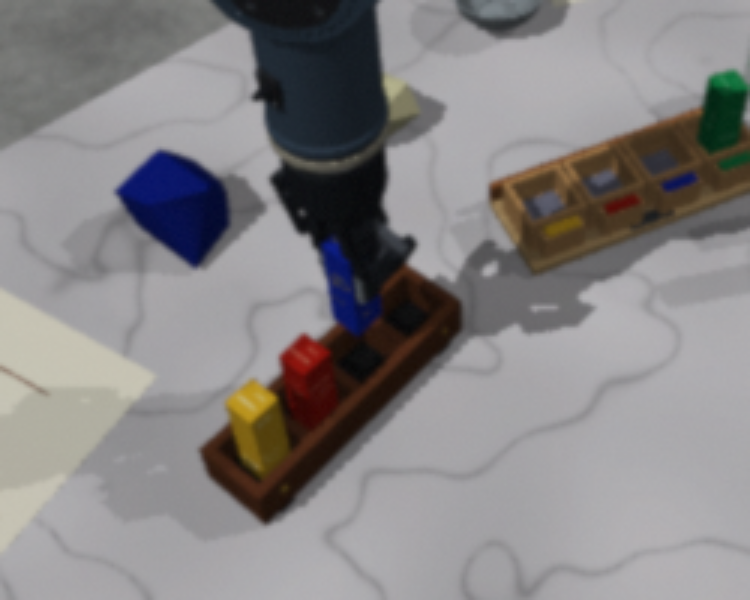

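The blue bar is held over the third bay at (360,320), and the yellow and red bars stand upright. I'll lower it.

apply_moves:
  translation:
    - [0.005,0,0.03]
    - [0.005,0,0.07]
    - [0.005,0,0.11]
    - [0.005,0,0.145]
    - [0.005,0,0.157]
  roll: [0,0,0,0,0]
  gripper: [0.1,0.1,0.1,0.1,0.1]

```text
clock: 20.18
tcp_pos: [498.7, 155.8, 237.1]
ee_rot: [[-0.137, 0.991, -0.002], [0.991, 0.137, -0.012], [-0.012, -0.004, -1.0]]
wrist_force: [-0.7, -0.3, -2.4]
gripper_width: 0.343
```

apply_moves:
  translation:
    - [0.002,0,0.002]
    - [0.004,0,0.004]
    - [0.004,0,0.006]
    - [0.004,0,0.008]
    - [0.004,0,0.009]
  roll: [0,0,0,0,0]
  gripper: [0.1,0.1,0.1,0.1,0.1]

```text
clock: 20.6
tcp_pos: [498.8, 157.8, 233.8]
ee_rot: [[-0.136, 0.991, -0.0], [0.991, 0.136, -0.012], [-0.012, -0.002, -1.0]]
wrist_force: [-2.1, -1.6, 12.8]
gripper_width: 0.344
```

Contact was made at 233.8, so I'll release.

apply_moves:
  translation:
    - [0,0,0]
    - [0,0,0]
    - [0,0,0]
    - [0,0,0]
    - [0,0,0]
  roll: [0,0,0,0,0]
  gripper: [0.4,0.45,0.55,0.65,0.75]

```text
clock: 21.02
tcp_pos: [498.8, 157.8, 233.9]
ee_rot: [[-0.136, 0.991, -0.0], [0.991, 0.136, -0.012], [-0.011, -0.002, -1.0]]
wrist_force: [-0.2, -0.3, 0.7]
gripper_width: 0.748
```

apply_moves:
  translation:
    - [0,0,-0.04]
    - [0,0,-0.1]
    - [0,0,-0.16]
    - [0,0,-0.2]
    - [0,0,-0.2]
  roll: [0,0,0,0,0]
  gripper: [0.8,0.8,0.8,0.8,0.8]

```text
clock: 21.43
tcp_pos: [499.7, 159.7, 337.8]
ee_rot: [[-0.136, 0.991, 0.006], [0.991, 0.136, -0.009], [-0.01, 0.004, -1.0]]
wrist_force: [-0.0, 0.6, -0.6]
gripper_width: 0.798
```

Run:
```python
from rig import robot
from h import *
im=robot.get_image("wrist");d=im["color"].copy()
for n in("calcite","jasper","lapis"):print(n,[np.round(x,1) for x in tops(im,n,115,(180,0,330,300),d)])
cv2.imwrite("pics/w11.png",d)
go(robot,459.9,-269,335,68.7)
```

```text
calcite [array([484.5, 270.7]), array([29.2, 27.2]), np.float64(8.0), np.float64(171.0)]
jasper [array([490.9, 214.9]), array([29.1, 28.9]), np.float64(7.8), np.float64(137.0)]
lapis [array([499. , 156.2]), array([29. , 29.3]), np.float64(7.7), np.float64(137.0)]
clock 21.48 pos [499.3 159.3 335.8] head 97.8 F [-0.6  0.5  0.7] g 0.800 -> t [-0.8378 -0.1946  0.0102] roll 0.0809
```

View pics/w11.png

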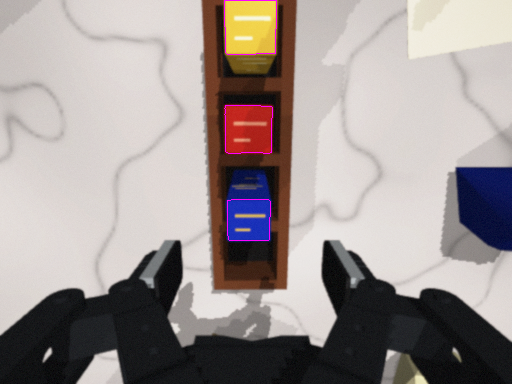

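The yellow, red and blue bars stand in bays 1 to 3 (tops at rows 27, 129 and 220), within about 3 mm of centre. Malachite is last.

apply_moves:
  translation:
    - [-0.838,-0.195,0.0]
    - [-0.838,-0.195,0.0]
    - [-0.838,-0.195,0.0]
    - [-0.838,-0.195,0.0]
    - [-0.838,-0.195,0.0]
  roll: [0.016,0.032,0.048,0.064,0.081]
  gripper: [0.8,0.8,0.8,0.8,0.8]

```text
clock: 21.9
tcp_pos: [479.0, -50.3, 336.0]
ee_rot: [[0.368, 0.93, 0.002], [0.93, -0.368, -0.01], [-0.009, 0.006, -1.0]]
wrist_force: [1.2, 0.1, -0.2]
gripper_width: 0.802
```

Run:
```python
from rig import robot
from h import *
go(robot,459.9,-269,335,68.7)
```

```text
clock 21.90 pos [479.  -50.3 336. ] head 68.4 F [ 1.2  0.1 -0.2] g 0.802 -> t [-0.4206  0.1255  0.0065] roll -0.0008
```

apply_moves:
  translation:
    - [-0.08,0.024,0.0]
    - [-0.16,0.048,0.0]
    - [-0.24,0.072,0.0]
    - [-0.31,0.093,0.0]
    - [-0.37,0.11,0.0]
  roll: [-0.001,-0.001,-0.001,-0.001,-0.001]
  gripper: [0.8,0.8,0.8,0.8,0.8]

```text
clock: 22.32
tcp_pos: [460.8, -245.8, 336.9]
ee_rot: [[0.364, 0.931, 0.001], [0.931, -0.364, -0.011], [-0.01, 0.005, -1.0]]
wrist_force: [0.8, 0.4, 0.1]
gripper_width: 0.801
```

Run:
```python
from rig import robot
from h import *
go(robot,459.9,-269,330,68.7)
```

```text
clock 22.32 pos [ 460.8 -245.8  336.9] head 68.6 F [0.8 0.4 0.1] g 0.801 -> t [-0.0437  0.0152  0.0143] roll -0.0002
```

apply_moves:
  translation:
    - [-0.043,0.015,0.014]
    - [-0.043,0.015,0.014]
    - [-0.043,0.015,0.014]
    - [-0.043,0.015,0.014]
    - [-0.043,0.015,0.014]
  roll: [0,0,0,0,0]
  gripper: [0.8,0.8,0.8,0.8,0.8]

```text
clock: 22.73
tcp_pos: [460.2, -267.3, 329.8]
ee_rot: [[0.362, 0.932, 0.0], [0.932, -0.362, -0.01], [-0.009, 0.004, -1.0]]
wrist_force: [0.8, 0.8, 1.4]
gripper_width: 0.798
```

Run:
```python
from rig import robot
from h import *
im=robot.get_image("wrist");d=im["color"].copy()
print([np.round(x,1) for x in tops(im,"malachite",120,(180,150,320,330),d)])
cv2.imwrite("pics/w12.png",d)
go(robot,459.9,-269,240,68.7)
```

```text
[array([ 459.6, -268.8]), array([28.9, 28.8]), np.float64(-21.4), np.float64(119.0)]
clock 22.78 pos [ 460.3 -267.3  330.1] head 68.8 F [-0.1 -0.1  0.3] g 0.799 -> t [-0.0019 -0.0003  0.1802] roll 0.0002
```

View pics/w12.png

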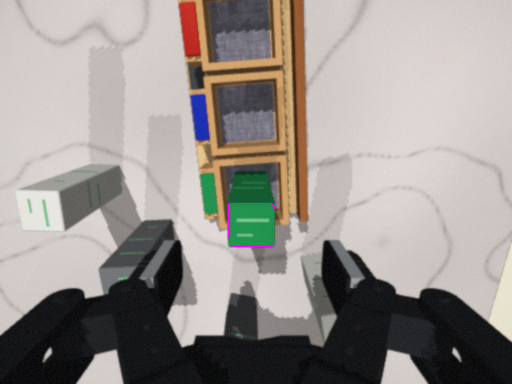

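The green top is at (251,225), centred and square. The nearest look-alikes are more than 35 mm clear of the fingers.

apply_moves:
  translation:
    - [-0.003,0,0.05]
    - [-0.003,0,0.1]
    - [-0.003,0,0.15]
    - [-0.003,0,0.18]
    - [-0.003,0,0.18]
  roll: [0,0,0,0,0]
  gripper: [0.8,0.8,0.8,0.8,0.8]

```text
clock: 23.2
tcp_pos: [459.3, -268.0, 237.5]
ee_rot: [[0.36, 0.933, -0.003], [0.933, -0.36, -0.008], [-0.008, -0.0, -1.0]]
wrist_force: [-1.5, 1.4, -0.5]
gripper_width: 0.796
```

apply_moves:
  translation:
    - [0,0,0]
    - [0,0,0]
    - [0,0,0]
    - [0,0,0]
    - [0,0,0]
  roll: [0,0,0,0,0]
  gripper: [0.1,0.1,0.1,0.1,0.1]

```text
clock: 23.62
tcp_pos: [459.8, -268.0, 238.8]
ee_rot: [[0.36, 0.933, -0.001], [0.933, -0.36, -0.009], [-0.008, 0.002, -1.0]]
wrist_force: [0.5, 1.6, 6.9]
gripper_width: 0.342
```

apply_moves:
  translation:
    - [0,0,0]
    - [0,0,0]
    - [0,0,0]
    - [0,0,0]
    - [0,0,0]
  roll: [0,0,0,0,0]
  gripper: [0.1,0.1,0.1,0.1,0.1]

```text
clock: 24.03
tcp_pos: [459.7, -268.0, 238.8]
ee_rot: [[0.36, 0.933, -0.001], [0.933, -0.36, -0.009], [-0.009, 0.002, -1.0]]
wrist_force: [-0.8, -0.1, 1.3]
gripper_width: 0.341
```

apply_moves:
  translation:
    - [0,0,-0.02]
    - [0,0,-0.06]
    - [0,0,-0.11]
    - [0,0,-0.15]
    - [0,0,-0.16]
  roll: [0,0,0,0,0]
  gripper: [0.1,0.1,0.1,0.1,0.1]

```text
clock: 24.45
tcp_pos: [460.5, -267.5, 322.2]
ee_rot: [[0.36, 0.933, 0.003], [0.933, -0.36, -0.011], [-0.009, 0.006, -1.0]]
wrist_force: [0.8, 0.1, -3.1]
gripper_width: 0.344
```

Run:
```python
from rig import robot
from h import *
go(robot,508,98,320,98)
```

```text
clock 24.45 pos [ 460.5 -267.5  322.2] head 68.9 F [ 0.8  0.1 -3.1] g 0.344 -> t [ 0.7162 -0.1747 -0.0031] roll -0.0809
```

apply_moves:
  translation:
    - [0.03,-0.007,0]
    - [0.08,-0.02,0]
    - [0.15,-0.037,0]
    - [0.22,-0.054,0]
    - [0.29,-0.071,0]
  roll: [-0.005,-0.012,-0.02,-0.03,-0.04]
  gripper: [0.1,0.1,0.1,0.1,0.1]

```text
clock: 24.87
tcp_pos: [479.1, -117.6, 320.0]
ee_rot: [[0.114, 0.994, 0.002], [0.993, -0.114, -0.01], [-0.01, 0.003, -1.0]]
wrist_force: [0.6, 0.6, -2.7]
gripper_width: 0.347
```

Run:
```python
from rig import robot
from h import *
go(robot,508,98,320,98)
```

```text
clock 24.87 pos [ 479.1 -117.6  320. ] head 83.5 F [ 0.6  0.6 -2.7] g 0.347 -> t [ 0.435   0.0083 -0.0043] roll -0.0404
```

apply_moves:
  translation:
    - [0.075,0.001,0]
    - [0.15,0.003,0]
    - [0.22,0.004,0]
    - [0.29,0.006,0]
    - [0.35,0.007,0]
  roll: [-0.01,-0.02,-0.03,-0.04,-0.04]
  gripper: [0.1,0.1,0.1,0.1,0.1]

```text
clock: 25.28
tcp_pos: [502.0, 58.7, 317.6]
ee_rot: [[-0.143, 0.99, 0.001], [0.99, 0.143, -0.01], [-0.01, -0.001, -1.0]]
wrist_force: [0.7, -0.5, -2.4]
gripper_width: 0.346
```

Run:
```python
from rig import robot
from h import *
go(robot,508,98,318,98)
```

```text
clock 25.28 pos [502.   58.7 317.6] head 98.2 F [ 0.7 -0.5 -2.4] g 0.346 -> t [ 0.076   0.0231 -0.0015] roll 0.0007
```

apply_moves:
  translation:
    - [0.048,0.014,0]
    - [0.074,0.022,0]
    - [0.076,0.023,0]
    - [0.076,0.023,0]
    - [0.076,0.023,0]
  roll: [0,0,0,0,0]
  gripper: [0.1,0.1,0.1,0.1,0.1]

```text
clock: 25.7
tcp_pos: [507.5, 97.3, 316.6]
ee_rot: [[-0.143, 0.99, -0.001], [0.99, 0.143, -0.01], [-0.01, -0.002, -1.0]]
wrist_force: [-0.7, -1.0, -2.1]
gripper_width: 0.344
```

Run:
```python
from rig import robot
from h import *
im=robot.get_image("side");cv2.imwrite("pics/s13.png",cv2.resize(im["color"][130:330,100:350],(750,600)))
go(robot,508,98,238.5,98)
```

```text
clock 25.75 pos [507.7  96.9 316.8] head 98.2 F [ 0.1 -0.3 -3. ] g 0.345 -> t [0.0036 0.0013 0.1566] roll 0.0005
```

View pics/s13.png

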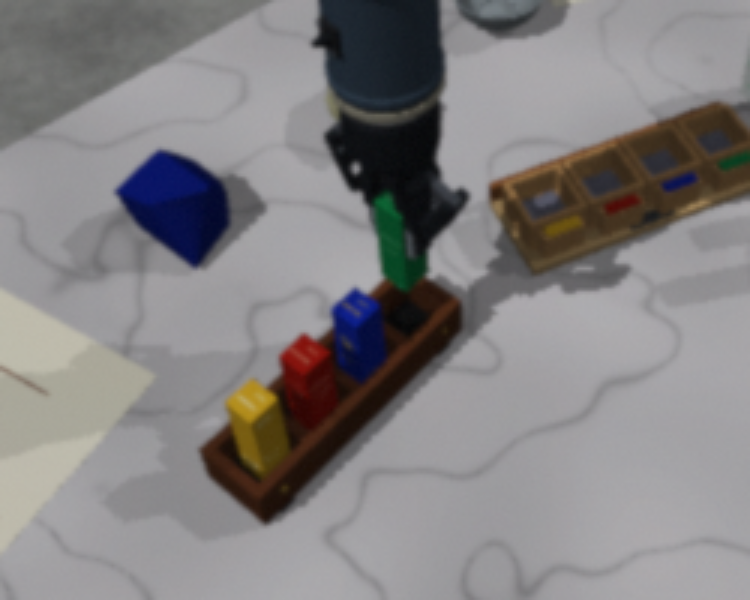

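The green bar is over the last bay at (405,285), and the other three stand upright. I'll lower it.

apply_moves:
  translation:
    - [0.005,0.001,0.03]
    - [0.005,0.001,0.07]
    - [0.005,0.001,0.11]
    - [0.005,0.001,0.145]
    - [0.005,0.001,0.155]
  roll: [0,0,0,0,0]
  gripper: [0.1,0.1,0.1,0.1,0.1]

```text
clock: 26.17
tcp_pos: [507.0, 97.0, 237.0]
ee_rot: [[-0.14, 0.99, -0.004], [0.99, 0.14, -0.012], [-0.011, -0.005, -1.0]]
wrist_force: [-0.5, -1.0, -2.9]
gripper_width: 0.345
```

apply_moves:
  translation:
    - [0.002,0,0.002]
    - [0.004,0,0.004]
    - [0.004,0,0.006]
    - [0.004,0,0.008]
    - [0.004,0,0.009]
  roll: [0,0,0,0,0]
  gripper: [0.1,0.1,0.1,0.1,0.1]

```text
clock: 26.58
tcp_pos: [507.0, 99.0, 233.8]
ee_rot: [[-0.14, 0.99, -0.002], [0.99, 0.14, -0.012], [-0.011, -0.004, -1.0]]
wrist_force: [-4.3, -1.0, 14.0]
gripper_width: 0.34
```

apply_moves:
  translation:
    - [0,0,0]
    - [0,0,0]
    - [0,0,0]
    - [0,0,0]
    - [0,0,0]
  roll: [0,0,0,0,0]
  gripper: [0.4,0.45,0.55,0.65,0.75]

```text
clock: 27.0
tcp_pos: [507.0, 99.0, 233.9]
ee_rot: [[-0.14, 0.99, -0.002], [0.99, 0.14, -0.012], [-0.011, -0.003, -1.0]]
wrist_force: [0.0, -0.3, 0.4]
gripper_width: 0.745
```

apply_moves:
  translation:
    - [0,0,-0.04]
    - [0,0,-0.1]
    - [0,0,-0.17]
    - [0,0,-0.25]
    - [0,0,-0.33]
  roll: [0,0,0,0,0]
  gripper: [0.8,0.8,0.8,0.8,0.8]

```text
clock: 27.42
tcp_pos: [506.8, 100.9, 400.4]
ee_rot: [[-0.141, 0.99, -0.003], [0.99, 0.141, -0.012], [-0.011, -0.005, -1.0]]
wrist_force: [1.5, 0.8, -1.1]
gripper_width: 0.799
```

apply_moves:
  translation:
    - [0.02,0,-0.07]
    - [0.06,0,-0.07]
    - [0.09,0,-0.07]
    - [0.09,0,-0.07]
    - [0.09,0,-0.07]
  roll: [0,0,0,0,0]
  gripper: [0.8,0.8,0.8,0.8,0.8]

```text
clock: 27.83
tcp_pos: [500.3, 146.3, 434.9]
ee_rot: [[-0.142, 0.99, -0.003], [0.99, 0.142, -0.012], [-0.011, -0.005, -1.0]]
wrist_force: [0.3, -0.8, -0.8]
gripper_width: 0.793
```

Run:
```python
from rig import robot
from h import *
im=robot.get_image("wrist");d=im["color"].copy()
r=robot.masks_of("wrist","polish_rack")
print([(round(q["confidence"],2),np.round(q["box"]).tolist()) for q in r])
c=np.array([495.5,186.1]);a=.14
for n in HUE:
    t=tops(im,n,115,(180,0,330,320),d)
    v=t[0]-c; print(n,[np.round(x,1) for x in t[:3]],"in rack x %.1f y %.1f"%(v[0]*np.cos(a)+v[1]*np.sin(a),-v[0]*np.sin(a)+v[1]*np.cos(a)))
cv2.imwrite("pics/w14.png",d)
s=robot.get_image("side");cv2.imwrite("pics/s14.png",cv2.resize(s["color"],(800,600)))
```

```text
[(0.94, [218.0, 7.0, 286.0, 242.0])]
calcite [array([484.6, 271.5]), array([29. , 28.5]), np.float64(8.2)] in rack x 1.1 y 86.1
jasper [array([491.1, 215. ]), array([28.9, 27.8]), np.float64(8.2)] in rack x -0.3 y 29.2
lapis [array([498.9, 156. ]), array([29. , 28.4]), np.float64(8.3)] in rack x -0.8 y -30.3
malachite [array([506.4,  97.5]), array([28.8, 29.5]), np.float64(8.3)] in rack x -1.6 y -89.3
```

View pics/w14.png

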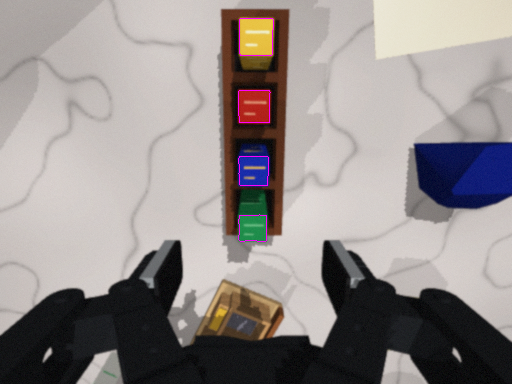

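View pics/s14.png

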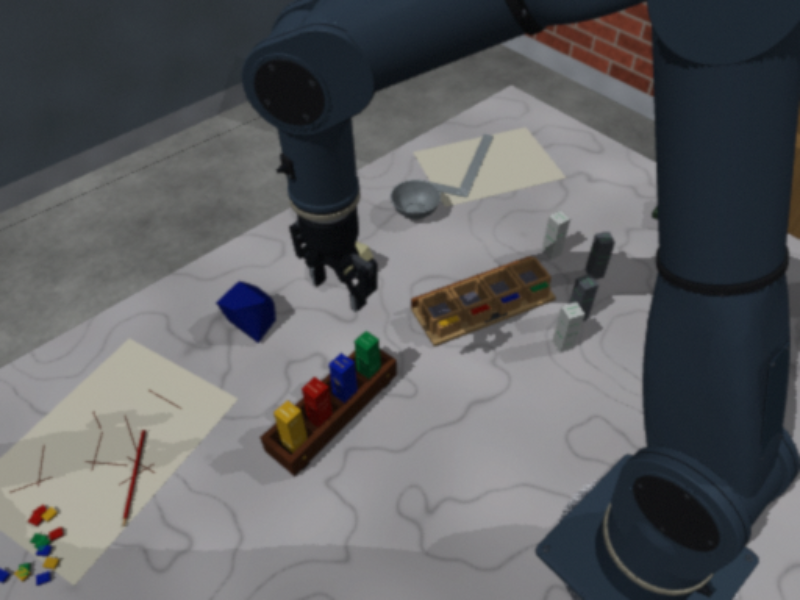

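All four bars stand upright in the rack in the order yellow, red, blue, green (wrist picture tops at (256,37), (254,107), (253,171) and (253,228)). The gripper is well clear, so I'll sign off.

Run:
```python
from rig import robot
print(robot.sense()["clock"]); print(robot.sign_off())
```

```text
27.9833
the job is handed in; nothing more can be done
None
```

I moved the four bars one at a time from their boxes to the rack. They stand in the same order as their boxes: calcite, jasper, lapis, malachite from left to right. I lowered each one until the wrist force showed it touching the bay floor, and only then released it. The job was handed in at about 28 s.

- **Last wrist picture:** all four tops lie within 2 mm of their bay centres across the row. Along the row, calcite is about 4 mm off and the others are within 1 mm. The allowance is 12 mm.
- **Side view:** all four look upright, with the gripper clear of everything. The bowl and the blue rough stone look unmoved. The cream stone was mostly hidden behind the gripper, but the arm never went near it. The look-alikes stand where they were.
- **Failed or disagreed:** nothing failed. Once, on the way to the jasper bar, the arm overshot by about 11 mm. I corrected that before going down to it.

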